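Lock the air spring's keeper plate with a linch pin

TASK

Lock the keeper plate on the rubber air spring that is clamped on the turntable: take the linch pin from its rest, push it through the cross hole of the square stem until its head is right home against the stem, and only then flip the sprung ring over the stem so that it snaps down onto the end of the pin. Work gently, by feel: how high the stem stands on its rubber is not known exactly, and neither the pin nor your hand may press on the stem, plate or fixture with more than about 25 N. Leave everything else where it is.

Things in the scene. Friction and masses are not known exactly. Their poses are not given: they have to be found in the camera images.
- fixture: Turntable with a clamped air spring, fixed to the table. Origin on the vertical axis of disc, bellows, plate and stem, at table level. Black disc 260 mm diameter, top at 18 mm; black clamp base to 66 mm (three jaws to 93 mm high, 68 mm from the axis); rubber bellows 116 mm diameter to 146 mm; a clamp toggle with a ball at +x, 50 mm high. On the rubber: keeper plate and stem, see the points.
- stem_top_nominal (a point): Centre of the flat top of the square dark grey stem (24 x 24 mm, faces square to fixture's x and y) at its NOMINAL height of 188 mm. Stem and keeper plate are one piece standing on the rubber, up to 4 mm higher or lower than nominal; no entry here measures that, it must be felt or seen. They do not give under 25 N.
- hole_nominal (a point): Centre of the cross hole at its NOMINAL height of 174 mm (14 mm below the stem's top); the true one is up to 4 mm higher or lower. 12 mm diameter, 1 mm chamfers, right through the stem along x (axes as fixture); the pin may go in from either side. The round aluminium keeper plate (120 mm diameter, 10 mm thick) has its top 12 mm below the hole's centre line.
- rest: Orange pin rest, fixed to the table, base 100 x 56 mm, 8 mm thick. Origin at table level under the pin's shoulder; x along the pin to its tip. A ledge carries the pin's head, a notch (36 to 46 mm along x) its tip end; the pin's axis is level, 45 mm above the table. From 0 to 36 mm along x the shank is free for the fingers.
- pin_mid (a point): Middle of the linch pin's shank, on its axis; x to the tip, z to where the open ring stands. Loose, zinc yellow, about 0.1 kg. Shank 11 mm diameter, 52 mm long from shoulder to tip (26 mm either way of this point), last 4 mm tapered to 6 mm diameter. Behind the shoulder a block-shaped head: 12 mm along the pin, 22 mm wide, 20 mm high, centred on the axis.
- pin_shoulder (a point): Centre of the front face of the pin's head, on the axis, where the shank begins; axes as pin_mid. Home means that this face lies against the stem, so this point is 12 mm from the stem's axis.
- ring (a joint): Sprung ring of the pin: 4 mm wire, 58 mm outer diameter, hinged across the head on the pin's axis 6 mm behind the shoulder. 0: open, square up from the pin, far end 51 mm from the hinge; grows as it swings over the shank; 1.42: closed, lying on the pin's tip end. Over-centre at 0.75: below, the spring drives it open, above shut. Turning it over takes up to 0.25 N m (5 N at its far end).
- spanner: Steel spanner, 150 mm long, lying beside the pin rest. To be left alone.
- grease: White jar with a red lid, 44 mm diameter, 55 mm high, near the pin rest. To be left alone.
- spare_spring: Small spare air spring, 90 mm diameter, 65 mm high with its stud. To be left alone.
- weight: Brass balance weight, 40 mm diameter, 58 mm high. To be left alone.
- screwdriver: Screwdriver, 190 mm long. To be left alone.
- bolt_bin: Open blue bin of bolts, 110 x 160 mm, 45 mm high. To be left alone.
- dial_gauge: Dial gauge on a stand, 64 mm foot, 160 mm high. To be left alone.

How it is judged:
By the outcome, as a careful person would: the job done as asked, in the order asked, and still so for the second after the job is handed in, with the robot touching nothing.
It also fails if it takes over 72 s, if anything falls off the work surface, if the arm or the gripper's body presses on something with over 40 N, if the wrist force passes 120 N, or if a joint passes its speed limit or range.

ROBOT

A 6-joint arm with a two-finger parallel gripper is mounted at the origin on the work surface. World frame = base frame: x ahead of the robot, y to its left, z up, the work surface at z = 0. Lengths are in m, angles in degrees, forces in N, time in s.
With the tool pointing down it reaches from about 0.25 to 0.725 m from the base axis. Payload 9.7 kg.
Tool frame: the origin (TCP) lies at the very end of the fingers, on their centre line; the grasp point (between the pads) lies 19 mm behind it; z points along the fingers, y is the direction in which the jaws open and shut (so a half turn about z gives the same grasp; the last joint's range is limited). The gripper opens to 85 mm and grips with 20 to 120 N. Pads are 22 mm wide; open, the fingers measure 114 mm over their backs; the gripper's body (76 mm by 85 mm) begins 54 mm behind the grasp point. The pads swing forward as they close: fully open they stand 13 mm farther back than shut.
Start: joints at [-68.87, 4.979, 10.078, 95.1, 0, 90], TCP at [0.198, -0.513, 0.231] pointing down, gripper open.
Joint ranges: [-179.16, 179.16], [-48.56, 103.87], [-65.8, 70.77], [-126.05, 130.52], [-82.76, 87.17], [-180, 180]. Speed limits (degrees/s): [127.2, 127.2, 147.25, 180, 180, 180].

INTERFACE

Orientations are given as [roll, pitch, yaw] about the fixed x, y, z axes, in that order (R = Rz(yaw) Ry(pitch) Rx(roll)).
In Python, from workcell import bot gives the robot as it stands.
- The arm moves only by the shell command python3 -m pendant 'ROWS' [FORCE]. ROWS is JSON, a list that holds one entry, the list of rows, each a list of 7 numbers: the shift along the tool's x, y, z in cm, then the turn, a rotation vector about the tool's x, y, z in rad, then the opening in per cent of the stroke, from 0 (shut) to 100 (fully open). In form: [[[dx, dy, dz, ax, ay, az, gripper], ...]]. A call has 1 to 5 rows; each row shifts and turns the pose as measured when the row begins, along the tool's axes as they then stand; what a row does not reach is not made up. A row lasts 1/12 s, in which the tool goes at most 41.7 mm and 7.16 degrees, less where a joint would pass 70% of its speed; a pose out of reach is approached as far as the arm can. A call with a gripper value outside its range is refused whole. The fingers move at their own pace and stop on an object; FORCE is the grip in N (left out, the last holds). Time passes only in rows, so rows that do not move let the fingers close. It gives the time, the measured TCP pose, the force and the opening at its end, in the units of the state.
- bot.get_obs(): the state, without advancing time (a new reading comes with each control period).
- bot.camera(name): name is "scene" or "side" or "wrist"; returns the picture (420x560x3 uint8, red, green, blue); there is no depth.
- bot.get_calibration(name): a dict with "intrinsics" (3x3 intrinsics, pixels), "pose" (4x4, takes a point from camera to world coordinates); the wrist camera has in their place "T_tool_cam" (4x4, takes a point from camera to tool coordinates, whose origin is the TCP and whose axes are the flange's). Camera axes: x right, y down, z forward; pixel columns grow to the right and rows downward; lengths in m; the calibration is good to about 2 mm. A picture is of the moment at which its call begins: read the wrist's pose just before it. get_calibration takes no time and is no camera call.
- bot.job_done(): hands the job in, once; it reports no verdict.
Trained networks look in the newest picture that a camera, given by its name, has taken for a name from the list of things; names that differ only in an ending like _2 or _b are one class to them, and where a whole thing is asked for, a point or a joint stands for the part that bears it (a point fixed in the world has none). Each returns a list of dicts, best first, with "confidence" (0 to 1); they miss things now and then, are a little off and sometimes report something else, mostly with a low value. They report only what shows in the picture. A call takes as long as a camera call.
- bot.masks_of(camera, thing): "pixels" (420x560 bool, what is visible of it) and "extent" ([left, top, right, bottom] in pixels, round what is visible of it).
- bot.mark_of(camera, thing): "uv" ([column, row] in pixels: a listed point, or the origin of a listed thing).
The state is a dict: "time": time; "q": joint angles; "qd": joint speeds; "joint_efforts": joint torques, N m; "ee_pos": TCP position; "tcp_rot": TCP orientation; "wrist_force": force on the tool from outside, world axes, zero at the start; "torque": the same for the moment, N m; "opening": finger opening in m.
Only numpy, scipy, OpenCV 4.12 (cv2) and the standard library are available. Lean on these libraries where they do the work, as an engineer would, in place of code of your own. Each camera call takes 0.05 s, during which the arm holds its last target. There are 200 camera calls.

## Working session

There is one attempt and no reset: what is moved stays moved. The work goes in short steps, Python scripts to look and compute and a shell command to move; the robot and the scene stay as the last step left them, time stands still between calls to the robot, and variables do not carry over. Pictures are saved under pics/ and viewed, about 8 in all and at most 12, crops included, and the job is handed in when it is done.

```bash
mkdir -p pics; ls; cat > h.py <<'E'
import numpy as np,cv2
from workcell import bot
from scipy.spatial.transform import Rotation as R
def Ttool():
    o=bot.get_obs();T=np.eye(4);T[:3,:3]=R.from_euler('xyz',o['tcp_rot'],degrees=True).as_matrix();T[:3,3]=o['ee_pos'];return T
def cam(n):
    c=bot.get_calibration(n)
    P=Ttool()@np.array(c['T_tool_cam']) if n=='wrist' else np.array(c['pose'])
    return np.array(c['intrinsics']),P
def snap(n,f=None):
    K,P=cam(n);im=np.array(bot.camera(n))
    if f: cv2.imwrite('pics/'+f,im[:,:,::-1])
    return im,K,P
def ray(K,P,uv):
    d=P[:3,:3]@np.linalg.solve(K,[uv[0],uv[1],1]);return P[:3,3],d/np.linalg.norm(d)
def atz(K,P,uv,z):
    o,d=ray(K,P,uv);return o+d*(z-o[2])/d[2]
def tri(rs):
    A=sum(np.eye(3)-np.outer(d,d) for o,d in rs);b=sum((np.eye(3)-np.outer(d,d))@o for o,d in rs)
    p=np.linalg.solve(A,b);return p,[float(np.linalg.norm(np.cross(p-o,d))) for o,d in rs]
def proj(K,P,X):
    c=np.linalg.inv(P)@np.append(X,1);u=K@c[:3];return u[:2]/u[2]
E
python3 - <<'E'
from h import *
np.set_printoptions(precision=4,suppress=True)
o=bot.get_obs();print(o)
D={}
for n in['scene','side','wrist']:
    im,K,P=snap(n,n+'0.png');print(n,P.round(3).tolist(),K[0,0])
    for t in['fixture','stem_top_nominal','hole_nominal','rest','pin_mid','pin_shoulder','ring']:
        m=bot.mark_of(n,t)
        for q in m[:2]: print(n,t,np.round(q['uv'],1),round(q['confidence'],2))
        if m: D.setdefault(t,[]).append(ray(K,P,m[0]['uv']))
for t in D:
    if len(D[t])>1: print(t,*tri(D[t]))
a=cv2.imread('pics/scene0.png');b=cv2.imread('pics/side0.png')
E
```

```text
pics
{'time': 0.0, 'q': array([-68.8684,   5.0093,  10.0347,  95.0989,  -0.0001,  89.9991]), 'qd': array([-0.0461, -0.0264, -0.0556,  0.0646,  0.0348, -0.0687]), 'joint_efforts': array([ -0.0003, -52.0386,  46.4803,   0.0162,   0.0001,   0.    ]), 'ee_pos': array([ 0.1982, -0.5128,  0.2306]), 'tcp_rot': array([-179.9266,    0.0001,   21.1325]), 'wrist_force': array([ 0.1163, -0.2734,  0.6865]), 'torque': array([-0.0354,  0.0104,  0.0536]), 'opening': 0.08543923122766114}
scene [[0.79, 0.506, -0.347, 1.0], [0.613, -0.646, 0.454, -0.533], [0.006, -0.571, -0.821, 1.065], [0.0, 0.0, 0.0, 1.0]] 476.978268645375
scene fixture [236.1 267. ] 0.6
scene stem_top_nominal [234.  228.2] 0.69
scene hole_nominal [235.  232.3] 0.61
scene rest [304.4 183.3] 0.7
scene rest [299.2 193.1] 0.66
scene pin_mid [309.4 193.3] 0.75
scene pin_shoulder [306.9 183.5] 0.57Traceback (most recent call last):
  File "<stdin>", line 8, in <module>
ValueError: it knows: bolt_bin, dial_gauge, fixture, grease, hole_nominal, pin_mid, pin_shoulder, rest, screwdriver, spanner, spare_spring, stem_top_nominal, weight
```

View pics/scene0.png

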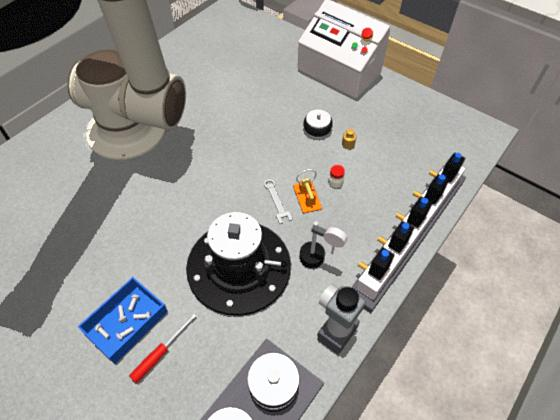

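The scene view shows the fixture with stem top at about (234,229), the orange rest with the pin and its upright ring at about (307,190), the spanner at (278,200) and the grease jar at (337,176).

```bash
python3 - <<'E'
from h import *
np.set_printoptions(precision=4,suppress=True)
D={}
for n in['scene','side','wrist']:
    im,K,P=snap(n,n+'0.png');print(n,P.round(3).tolist(),K[0,0])
    for t in['fixture','stem_top_nominal','hole_nominal','rest','pin_mid','pin_shoulder']:
        m=bot.mark_of(n,t)
        for q in m[:2]: print(n,t,np.round(q['uv'],1),round(q['confidence'],2))
        if m: D.setdefault(t,[]).append(ray(K,P,m[0]['uv']))
for t in D:
    if len(D[t])>1: print(t,*tri(D[t]))
    z={'fixture':0,'stem_top_nominal':.188,'hole_nominal':.174,'rest':0,'pin_mid':.045,'pin_shoulder':.045}[t]
    for o,d in D[t]: print('  atz',o+d*(z-o[2])/d[2])
a=cv2.imread('pics/side0.png');b=cv2.imread('pics/wrist0.png')
cv2.imwrite('pics/sw0.png',cv2.resize(np.hstack([a,b]),(800,300)))
E
```

```text
scene [[0.79, 0.506, -0.347, 1.0], [0.613, -0.646, 0.454, -0.533], [0.006, -0.571, -0.821, 1.065], [0.0, 0.0, 0.0, 1.0]] 476.978268645375
scene fixture [238.3 269.7] 0.85
scene stem_top_nominal [234.7 230.7] 0.96
scene hole_nominal [236.9 231.3] 0.65
scene rest [303.5 193.9] 0.82
scene rest [164.9 343.8] 0.63
scene pin_mid [310.5 258.6] 0.72
scene pin_mid [307.5 192.1] 0.55
scene pin_shoulder [304.6 180.9] 0.71
side [[-0.799, -0.4, 0.449, 0.049], [-0.602, 0.523, -0.604, 0.675], [0.007, -0.753, -0.658, 0.886], [0.0, 0.0, 0.0, 1.0]] 476.29420733606037
side fixture [296.9 219.1] 0.64
side stem_top_nominal [297.8 164.8] 0.82
side hole_nominal [300.6 173.4] 0.57
side rest [227.3 286. ] 0.65
side rest [226.5 268.5] 0.53
side pin_mid [228.  268.7] 0.77
side pin_shoulder [302.9 166.3] 0.6
side pin_shoulder [225.8 272.8] 0.52
wrist [[0.36, -0.891, -0.278, 0.269], [-0.933, -0.344, -0.106, -0.485], [-0.001, 0.297, -0.955, 0.375], [0.0, 0.0, 0.0, 1.0]] 294.1695002622464
fixture [ 0.5866 -0.1531  0.0034] [0.0022559903070021817, 0.0022559903070022477]
  atz [ 0.5834 -0.1532  0.    ]
  atz [ 0.5903 -0.1548  0.    ]
stem_top_nominal [ 0.5906 -0.1513  0.1868] [0.0024371915653918588, 0.0024371915653918492]
  atz [ 0.5891 -0.1532  0.188 ]
  atz [ 0.5914 -0.1481  0.188 ]
hole_nominal [ 0.5821 -0.144   0.1675] [0.0026661159341974045, 0.00266611593419735]
  atz [ 0.5874 -0.1453  0.174 ]
  atz [ 0.5754 -0.1385  0.174 ]
rest [0.5782 0.1412 0.0018] [0.0069266721827143185, 0.006926672182714504]
  atz [0.5724 0.1376 0.    ]
  atz [0.585  0.1442 0.    ]
pin_mid [ 0.6821  0.0344 -0.1002] [0.0035037823334444643, 0.003503782333444464]
  atz [ 0.7195 -0.0384  0.045 ]
  atz [0.5914 0.1303 0.045 ]
pin_shoulder [ 0.5918 -0.0329  0.2533] [0.07547612723696648, 0.07547612723696644]
  atz [0.5669 0.1466 0.045 ]
  atz [ 0.6857 -0.3196  0.045 ]
```

View pics/sw0.png

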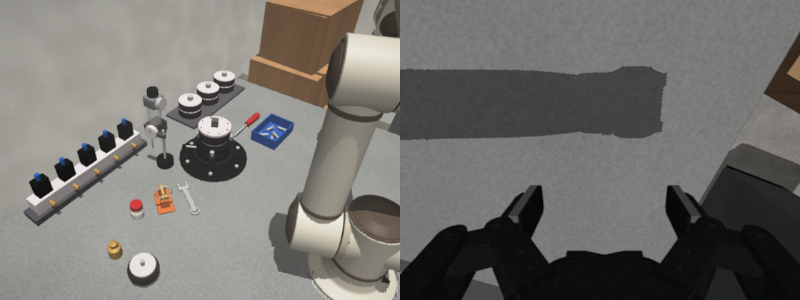

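```bash
M="python3 -m pendant"
$M '[[[3.3,-1.31,-0.8,0,0,0,100],[3.3,-1.31,-0.8,0,0,0,100],[3.3,-1.31,-0.8,0,0,0,100],[3.3,-1.31,-0.8,0,0,0,100],[3.3,-1.31,-0.8,0,0,0,100]]]' 40
$M '[[[3.3,-1.31,-0.8,0,0,0,100],[3.3,-1.31,-0.8,0,0,0,100],[3.3,-1.31,-0.8,0,0,0,100],[3.3,-1.31,-0.8,0,0,0,100],[3.3,-1.31,-0.8,0,0,0,100]]]'
$M '[[[3.3,-1.31,-0.4,0,0,0,100],[3.3,-1.31,-0.4,0,0,0,100],[3.3,-1.31,-0.4,0,0,0,100],[3.3,-1.31,-0.4,0,0,0,100],[0,0,0,0,0,0,100]]]'
python3 - <<'E'
from h import *
im,K,P=snap('wrist','w1.png')
for t,z in[('fixture',0),('stem_top_nominal',.188),('hole_nominal',.174)]:
    for q in bot.mark_of('wrist',t)[:2]: print(t,np.round(q['uv'],1),q['confidence'],atz(K,P,q['uv'],z).round(4))
print(bot.get_obs())
E
```

```text
time: 1.82
ee_pos: [0.3282, -0.392, 0.2694]
tcp_rot: [-179.8, 0.1, 20.5]
wrist_force: [1.3, -1.2, -0.7]
opening: 0.0856
time: 2.23
ee_pos: [0.4649, -0.2658, 0.3123]
tcp_rot: [-179.9, 0.0, 20.4]
wrist_force: [0.4, -1.0, 0.5]
opening: 0.0856
time: 2.65
ee_pos: [0.5785, -0.1603, 0.3299]
tcp_rot: [-180.0, -0.1, 20.7]
wrist_force: [-0.8, -0.3, -0.7]
opening: 0.0852
stem_top_nominal [279.2 186. ] 0.57 [ 0.5844 -0.1501  0.188 ]
hole_nominal [273.3 184.7] 0.97 [ 0.5803 -0.1447  0.174 ]
hole_nominal [77.1 93.5] 0.46 [0.5979 0.061  0.174 ]
{'time': 2.85, 'q': array([-1.60079095e+01,  1.59483729e+01,  3.41569401e+01,  1.08121277e+02,
        1.56563934e-02,  1.43535375e+02]), 'qd': array([-1.08319989, -0.970613  , -0.43378379,  0.0678494 ,  0.07953053,
        0.03042918]), 'joint_efforts': array([ 1.40191790e+00, -5.98668230e+01,  4.37201428e+01, -9.49151418e-02,
        5.10670838e-02,  2.03725474e-02]), 'ee_pos': array([ 0.57447392, -0.16473256,  0.33103607]), 'tcp_rot': array([ 1.79960712e+02, -7.95058709e-02,  2.04567549e+01]), 'wrist_force': array([-5.72951185e-04, -9.47202346e-01, -1.92240260e-01]), 'torque': array([-0.02751723,  0.01708202,  0.00957756]), 'opening': 0.0856435510606217}
```

View pics/w1.png

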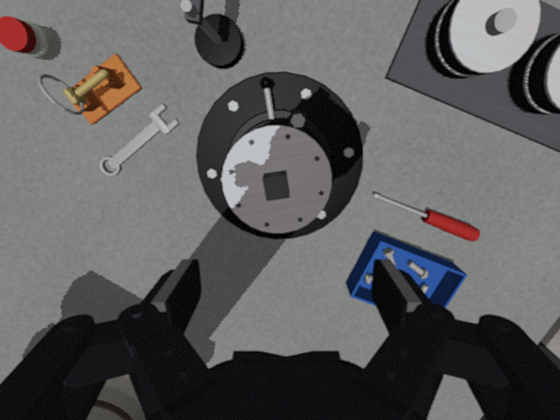

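The wrist view shows the stem top at (276,186), toggle ball at (267,83), and the pin on its rest with head at about (72,95) and tip at about (105,72).

```bash
python3 - <<'E'
from h import *
np.set_printoptions(precision=4,suppress=True)
im,K,P=snap('wrist','w2.png')
g=cv2.cvtColor(im,cv2.COLOR_RGB2GRAY)
print('stemgray',g[186,276],g[165,276],g[186,300])
m=np.zeros_like(g);m[160:212,250:302]=(g[160:212,250:302]<75)
n,l,s,c=cv2.connectedComponentsWithStats(m);i=l[186,276];print(s[i],c[i])
cs,_=cv2.findContours((l==i).astype(np.uint8),0,1);r=cv2.minAreaRect(max(cs,key=cv2.contourArea));b=cv2.boxPoints(r);print(r)
W=np.array([atz(K,P,p,.188) for p in b]);print(W,W.mean(0));e=np.diff(W,axis=0)[:2];print('edges',np.linalg.norm(e,axis=1),np.degrees(np.arctan2(e[:,1],e[:,0])))
print('ball',atz(K,P,(267,83),.05))
for t,z in[('rest',0),('pin_mid',.045),('pin_shoulder',.045)]:
    for q in bot.mark_of('wrist',t)[:2]: print(t,np.round(q['uv'],1),q['confidence'],atz(K,P,q['uv'],z))
h=cv2.cvtColor(im,cv2.COLOR_RGB2HSV);o=((h[...,0]<14)&(h[...,1]>200)&(h[...,2]>120)).astype(np.uint8);o[:,:80]=0;o[140:]=0;o[:,160:]=0
cs,_=cv2.findContours(o,0,1);r=cv2.minAreaRect(max(cs,key=cv2.contourArea));b=cv2.boxPoints(r);print(r)
W=np.array([atz(K,P,p,.008) for p in b]);print('rest',W,W.mean(0),np.linalg.norm(np.diff(W,axis=0),axis=1))
a=cv2.resize(im[30:150,20:180],(640,480),interpolation=cv2.INTER_CUBIC)
c=cv2.resize(im[150:220,240:310],(480,480),interpolation=cv2.INTER_CUBIC)
cv2.imwrite('pics/c2.png',cv2.resize(np.hstack([a,c]),(800,343))[:,:,::-1])
E
```

```text
stemgray 51 108 114
[260 165  27  30 647] [272.9413 179.8702]
((272.9054260253906, 179.93243408203125), (27.12583351135254, 24.166650772094727), 80.53767395019531)
[[ 0.5897 -0.13    0.188 ]
 [ 0.6015 -0.1506  0.188 ]
 [ 0.5778 -0.1642  0.188 ]
 [ 0.5655 -0.143   0.188 ]] [ 0.5836 -0.147   0.188 ]
edges [0.0238 0.0273] [ -60.08   -150.3068]
ball [ 0.6756 -0.0994  0.05  ]
rest [98.2 94. ] 0.65 [0.5755 0.139  0.    ]
pin_mid [87.2 80.6] 0.86 [0.594  0.1297 0.045 ]
pin_shoulder [75.5 90.6] 0.92 [0.5757 0.1426 0.045 ]Traceback (most recent call last):
  File "<stdin>", line 14, in <module>
ValueError: max() iterable argument is empty
```

```bash
M="python3 -m pendant"
$M '[[[0.86,-0.52,2,0,0,-0.083,0],[0.86,-0.52,2,0,0,-0.083,0],[0,0,3,0,0,0,0],[0,0,2,0,0,0,0],[0,0,1,0,0,0,0]]]'
$M '[[[0,0,0,0,0,0,0],[0,0,0,0,0,0,0],[0,0,0,0,0,0,0]]]'
python3 - <<'E'
from h import *
im,K,P=snap('wrist','w3.png');print(bot.get_obs())
a=cv2.imread('pics/w2.png')
cv2.imwrite('pics/c3.png',np.hstack([cv2.resize(a[30:150,20:180],(400,300)),cv2.resize(im[:,:,::-1],(400,300))]))
E
```

```text
time: 3.47
ee_pos: [0.5852, -0.1529, 0.2329]
tcp_rot: [179.5, -0.5, 30.0]
wrist_force: [-1.1, 0.7, -0.3]
opening: 0.0259
time: 3.72
ee_pos: [0.5829, -0.1543, 0.2313]
tcp_rot: [179.6, -0.4, 29.8]
wrist_force: [0.4, 0.1, 0.6]
opening: -0.0001
{'time': 3.7667, 'q': array([-1.48322148e+01,  1.19315726e+01,  1.79266935e+01,  9.54420767e+01,
       -2.88245333e-04,  1.35366742e+02]), 'qd': array([ 0.28645286,  0.04529086,  0.7471254 , -0.05725993,  0.0094921 ,
        0.01225502]), 'joint_efforts': array([ 1.77184339e-01, -5.86450446e+01,  4.54397571e+01, -2.09268657e-01,
        2.97735643e-02, -1.33151956e-03]), 'ee_pos': array([ 0.58308992, -0.15441127,  0.23183182]), 'tcp_rot': array([179.61123859,  -0.39335089,  29.80237631]), 'wrist_force': array([-0.20836668,  0.2358917 ,  1.31985948]), 'torque': array([ 0.03062017,  0.04974245, -0.03514062]), 'opening': -0.00012740909287738245}
```

View pics/c3.png

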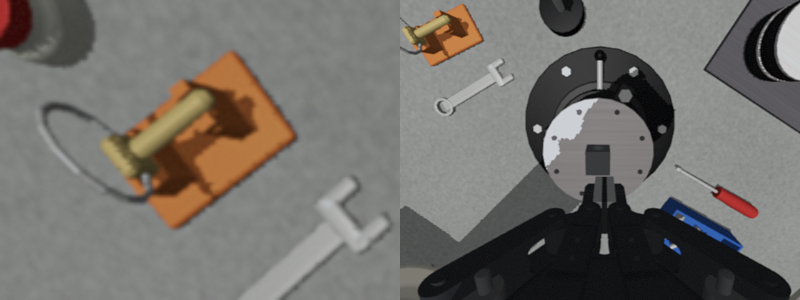

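The crop shows the pin on its rest, its ring upright at the head end and its tip toward the upper right. In the wrist view the stem sits at about (597,161), with its sides square to the image at yaw 30°.

```bash
python3 - <<'E'
from h import *
np.set_printoptions(precision=4,suppress=True)
K,P=cam('wrist');T=Ttool()
a=cv2.imread('pics/w3.png');g=cv2.cvtColor(a,cv2.COLOR_BGR2GRAY)
print('row225',g[225,250:310]);print('col',g[190:260:2,276])
print('tip px',proj(K,P,T[:3,3]))
for p in [(268,225),(284,225)]:pass
cv2.imwrite('pics/c4.png',cv2.resize(a[180:290,220:340],(600,550),interpolation=cv2.INTER_CUBIC))
# rest orange corners from w2 : pose then
im=cv2.imread('pics/w2.png');h=cv2.cvtColor(im,cv2.COLOR_BGR2HSV);print('orange hsv',h[100,95],h[70,110],'yel',h[80,87],h[95,72])
E
```

```text
row225 [131 131 131 130 130 131 132 132 129  98  63  57  56  57  58  59  60  58
  57  57  60  59  58  58  57  58  59  56  59  58  58  58  60  57  59  59
  58  57  60  58  59  57  55  72 111 128 131 129 128 129 129 129 128 128
 129 129 129 129 128 128]
col [129 131 129 128 133 131  93  48  58  59  43  44  60  58  59  58  58  58
  58  57  59  58  60  58  58  56  59  61 117  72  70  70  72  71  72]
tip px [286.7882 262.2019]
orange hsv [ 12 206  67] [ 12 194  67] yel [ 23  98 174] [ 23 111 115]
```

View pics/c4.png

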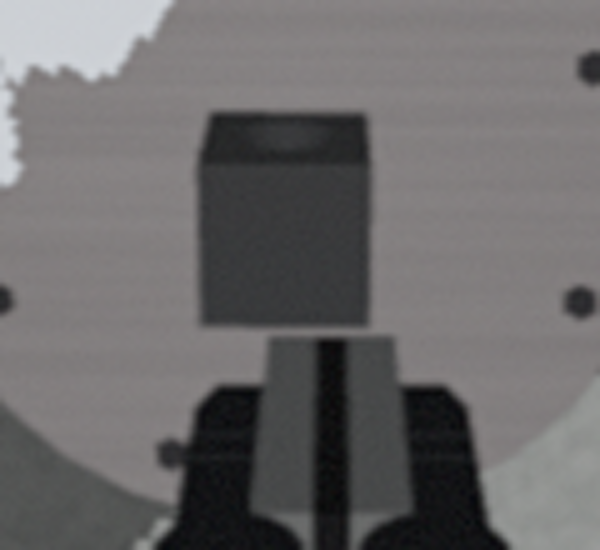

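The stem top spans columns 259.5–293.5 and rows 212.5–245 of the full picture. The hole face is visible above it, and the shut fingertips are at column 286.

```bash
python3 - <<'E'
from h import *
np.set_printoptions(precision=4,suppress=True)
K,P=cam('wrist');T=Ttool();inv=np.linalg.inv(T)
for z in(.184,.188,.192):
    W=np.array([atz(K,P,p,z) for p in[(259.5,212.5),(293.5,212.5),(293.5,245),(259.5,245)]])
    c=W.mean(0);t=inv@np.append(c,1);print(z,c,'tool cm',t[:3]*100,'sides',np.linalg.norm(np.diff(W,axis=0),axis=1)*1e3)
d=W[0]-W[3];print('yaw',np.degrees(np.arctan2(d[1],d[0])))
# pin in w2 (pose then yaw 20.46 at .5745,-.1647,.331)
T2=np.eye(4);T2[:3,:3]=R.from_euler('xyz',[179.96,-.08,20.457],degrees=True).as_matrix();T2[:3,3]=[.57447,-.16473,.33104]
P2=T2@np.array(bot.get_calibration('wrist')['T_tool_cam'])
for n,p in dict(tipc=(20+212/2.5,30+97/2.5),shoul=(20+140/2.5,30+150/2.5),headc=(20+125/2.5,30+157/2.5)).items(): print(n,atz(K,P2,p,.045))
E
```

```text
0.184 [ 0.5804 -0.1482  0.184 ] tool cm [ 0.0383 -0.7072  4.7789] sides [23.3577 24.3159 24.1736]
0.188 [ 0.5818 -0.1475  0.188 ] tool cm [ 0.1968 -0.6933  4.38  ] sides [22.8717 23.8099 23.6706]
0.192 [ 0.5832 -0.1468  0.192 ] tool cm [ 0.3553 -0.6794  3.9812] sides [22.3857 23.304  23.1676]
yaw 28.290653517437935
tipc [0.6171 0.1099 0.045 ]
shoul [0.5769 0.142  0.045 ]
headc [0.5704 0.1491 0.045 ]
```

```bash
M="python3 -m pendant"
$M '[[[0.1,-0.7,1.5,0,0,0.01,0],[0,0,1.6,0,0,0,0],[0,0,0.3,0,0,0,0],[0,0,0,0,0,0,0],[0,0,0,0,0,0,0]]]'
$M '[[[0,0,0.12,0,0,0,0],[0,0,0.12,0,0,0,0]]]'
$M '[[[0,0,0.12,0,0,0,0],[0,0,0.12,0,0,0,0]]]'
$M '[[[0,0,0.12,0,0,0,0],[0,0,0.12,0,0,0,0]]]'
```

```text
time: 4.18
ee_pos: [0.5826, -0.1492, 0.2035]
tcp_rot: [179.3, -0.8, 29.1]
wrist_force: [0.6, 0.5, -0.3]
opening: -0.0003
time: 4.35
ee_pos: [0.5833, -0.1496, 0.2033]
tcp_rot: [179.2, -0.9, 29.1]
wrist_force: [-0.2, -0.3, 0.2]
opening: 0.0002
time: 4.52
ee_pos: [0.5839, -0.1498, 0.202]
tcp_rot: [179.1, -1.0, 29.1]
wrist_force: [-1.0, 0.2, 0.6]
opening: -0.0
time: 4.68
ee_pos: [0.5841, -0.1499, 0.1998]
tcp_rot: [179.1, -1.0, 29.1]
wrist_force: [-0.4, 0.1, 0.5]
opening: -0.0002
```

```bash
M="python3 -m pendant"
$M '[[[0,0,0.25,0,0,0,0],[0,0,0.2,0,0,0,0],[0,0,0.12,0,0,0,0]]]'
$M '[[[0,0,0.12,0,0,0,0],[0,0,0.12,0,0,0,0]]]'
$M '[[[0,0,0.12,0,0,0,0],[0,0,0.12,0,0,0,0]]]'
```

```text
time: 4.93
ee_pos: [0.5842, -0.1499, 0.1934]
tcp_rot: [179.1, -1.0, 29.1]
wrist_force: [-0.7, -0.0, 0.2]
opening: -0.0001
time: 5.1
ee_pos: [0.5841, -0.1499, 0.1905]
tcp_rot: [179.1, -1.0, 29.1]
wrist_force: [-0.1, 0.2, -0.5]
opening: 0.0
time: 5.27
ee_pos: [0.5842, -0.1499, 0.1877]
tcp_rot: [179.1, -0.9, 29.1]
wrist_force: [-0.0, -0.2, -0.2]
opening: 0.0
```

```bash
M="python3 -m pendant"
$M '[[[0,0,0.1,0,0,0,0],[0,0,0.1,0,0,0,0]]]'
$M '[[[0,0,0.1,0,0,0,0]]]'
$M '[[[0,0,0.1,0,0,0,0]]]'
```

```text
time: 5.43
ee_pos: [0.5842, -0.1499, 0.1855]
tcp_rot: [179.1, -0.9, 29.1]
wrist_force: [-1.8, 0.5, 12.9]
opening: -0.0002
time: 5.52
ee_pos: [0.5843, -0.1499, 0.1855]
tcp_rot: [179.0, -1.0, 29.1]
wrist_force: [-4.6, 0.7, 13.6]
opening: -0.0
time: 5.6
ee_pos: [0.5843, -0.1499, 0.1856]
tcp_rot: [179.0, -1.0, 29.1]
wrist_force: [-2.2, 0.5, 6.9]
opening: 0.0002
```

```bash
M="python3 -m pendant"
$M '[[[0,0,-1,0.0175,-0.0175,0,0],[0,1.4,0,0,0,0,0],[0,1.4,0.2,0,0,0,0],[0,0,1.2,0,0,0,0],[0,0,0.6,0,0,0,0]]]'
$M '[[[0,-0.1,0.1,0,0,0,0],[0,-0.15,0,0,0,0,0]]]'
$M '[[[0,-0.15,0,0,0,0,0],[0,-0.15,0,0,0,0,0]]]'
$M '[[[0,-0.15,0,0,0,0,0],[0,-0.15,0,0,0,0,0]]]'
python3 -c "
from h import *
print(bot.get_obs()['ee_pos'],bot.get_obs()['wrist_force'],np.linalg.inv(Ttool())@np.array([.5843,-.1499,.1855,1])*100)"
```

```text
time: 6.02
ee_pos: [0.5987, -0.175, 0.1781]
tcp_rot: [179.9, -0.2, 29.1]
wrist_force: [-1.2, -0.4, -0.6]
opening: -0.0001
time: 6.18
ee_pos: [0.597, -0.1729, 0.1755]
tcp_rot: [180.0, -0.1, 29.1]
wrist_force: [-0.2, -0.6, 0.1]
opening: 0.0
time: 6.35
ee_pos: [0.595, -0.1695, 0.1758]
tcp_rot: [180.0, -0.1, 29.1]
wrist_force: [-0.2, -0.1, -0.2]
opening: -0.0
time: 6.52
ee_pos: [0.5943, -0.1681, 0.1767]
tcp_rot: [179.7, -0.1, 29.1]
wrist_force: [5.4, -11.0, -4.0]
opening: 0.0001
[ 0.59434928 -0.16807453  0.17673716] [  5.35914197 -11.00945133  -4.04980904] [ 7.87838567e-03 -2.07188769e+00 -8.87755627e-01  1.00000000e+02]
```

```bash
M="python3 -m pendant"
$M '[[[0,0.15,-1,0,0,0,0],[0,0,-1,0,0,0,0],[0,-2.4,0,0,0,0,0],[0,-2.4,0.5,0,0,0,0],[0,0,1,0,0,0,0]]]'
$M '[[[0,0,0.6,0,0,0,0],[0,0.1,0,0,0,0,0],[0,0.15,0,0,0,0,0]]]'
$M '[[[0,0.15,0,0,0,0,0],[0,0.15,0,0,0,0,0]]]'
$M '[[[0,0.15,0,0,0,0,0],[0,0.15,0,0,0,0,0]]]'
```

```text
time: 6.93
ee_pos: [0.5722, -0.1265, 0.1879]
tcp_rot: [179.5, -0.4, 29.0]
wrist_force: [-0.5, 0.5, -0.3]
opening: 0.0001
time: 7.18
ee_pos: [0.5733, -0.1278, 0.1826]
tcp_rot: [179.4, -0.4, 29.2]
wrist_force: [0.8, -0.1, 0.7]
opening: -0.0001
time: 7.35
ee_pos: [0.5751, -0.1309, 0.183]
tcp_rot: [179.5, -0.4, 29.1]
wrist_force: [-5.3, 11.3, 1.1]
opening: 0.0001
time: 7.52
ee_pos: [0.5751, -0.1309, 0.183]
tcp_rot: [-179.9, -0.5, 29.2]
wrist_force: [-6.7, 11.1, 2.8]
opening: -0.0002
```

```bash
M="python3 -m pendant"
$M '[[[0,-0.15,-1,0,0,0,0],[-1,0,-0.8,0,0,0,0],[-2.4,1.9,0.4,0,0,0,0],[0,0.1,1.4,0,0,0,0],[0,0,0.8,0,0,0,0]]]'
$M '[[[0.15,0,0,0,0,0,0],[0.15,0,0,0,0,0,0]]]'
$M '[[[0.15,0,0,0,0,0,0],[0.15,0,0,0,0,0,0]]]'
$M '[[[0.15,0,0,0,0,0,0],[0.15,0,0,0,0,0,0]]]'
```

```text
time: 7.93
ee_pos: [0.5544, -0.167, 0.1787]
tcp_rot: [179.9, -0.6, 29.2]
wrist_force: [-0.2, -0.4, -0.4]
opening: 0.0003
time: 8.1
ee_pos: [0.5561, -0.167, 0.1784]
tcp_rot: [179.9, -0.5, 29.1]
wrist_force: [-0.1, 0.2, -0.6]
opening: -0.0001
time: 8.27
ee_pos: [0.5591, -0.1653, 0.1794]
tcp_rot: [179.9, -0.5, 29.1]
wrist_force: [0.3, 0.4, 0.2]
opening: 0.0001
time: 8.43
ee_pos: [0.5625, -0.1632, 0.1803]
tcp_rot: [179.8, -0.6, 29.1]
wrist_force: [-0.0, -0.8, -0.6]
opening: 0.0002
```

```bash
M="python3 -m pendant"
$M '[[[0.15,0,0.05,0,0,0,0],[0.12,0,0.05,0,0,0,0]]]'
$M '[[[0.12,0,0.05,0,0,0,0],[0.12,0,0,0,0,0,0]]]'
```

```text
time: 8.6
ee_pos: [0.5631, -0.1629, 0.1802]
tcp_rot: [179.7, -0.3, 29.1]
wrist_force: [-11.3, -5.9, 6.7]
opening: -0.0
time: 8.77
ee_pos: [0.563, -0.1629, 0.1805]
tcp_rot: [179.7, 0.1, 29.1]
wrist_force: [-6.1, -4.2, -0.5]
opening: -0.0001
```

```bash
M="python3 -m pendant"
$M '[[[-0.5,0,-3,0,0,0,100],[0,0,-4,0,0,0,100],[2,-3.1,0,0,0,0,100],[2,-3.1,0,0,0,0,100],[2,-3.1,0,0,0,0,100]]]'
$M '[[[2,-3.1,0,0,0,0,100],[2,-3.1,0,0,0,0,100],[2,-3.1,0,0,0,0,100],[2,-3.1,0,0,0,0,100],[2,-3.1,0,0,0,0,100]]]'
$M '[[[0,0,0,0,0,-0.12,100],[0,0,0,0,0,-0.12,100],[0,0,0,0,0,-0.12,100],[0,0,0,0,0,-0.12,100],[0,0,0,0,0,-0.12,100]]]'
$M '[[[0,0,0,0,0,-0.12,100],[0,0,0,0,0,-0.12,100],[0,0,0,0,0,-0.12,100],[0,0,0,0,0,-0.12,100],[0,0,0,0,0,-0.12,100]]]'
$M '[[[0,0,0,0,0,-0.12,100],[0,0,0,0,0,-0.12,100],[0,0,0,0,0,-0.12,100],[0,0,0,0,0,-0.12,100],[0,0,0,0,0,-0.12,100]]]'
$M '[[[0,0,0,0,0,-0.12,100],[0,0,0,0,0,-0.04,100],[0,0,0,0,0,0,100]]]'
```

```text
time: 9.18
ee_pos: [0.5658, -0.0567, 0.2527]
tcp_rot: [179.7, 0.2, 28.6]
wrist_force: [0.6, 0.1, -0.1]
opening: 0.0605
time: 9.6
ee_pos: [0.5798, 0.1368, 0.2538]
tcp_rot: [179.6, -0.1, 28.5]
wrist_force: [0.2, -1.4, 1.1]
opening: 0.0854
time: 10.02
ee_pos: [0.5794, 0.149, 0.2527]
tcp_rot: [179.7, 0.1, 64.2]
wrist_force: [-0.1, 0.1, 0.7]
opening: 0.0854
time: 10.43
ee_pos: [0.5796, 0.1514, 0.2529]
tcp_rot: [179.8, 0.2, 99.9]
wrist_force: [0.3, -0.3, 0.1]
opening: 0.0856
time: 10.85
ee_pos: [0.5799, 0.1533, 0.2533]
tcp_rot: [180.0, 0.3, 135.7]
wrist_force: [0.0, -0.1, -0.2]
opening: 0.085
time: 11.1
ee_pos: [0.5801, 0.1544, 0.2535]
tcp_rot: [180.0, 0.3, 145.8]
wrist_force: [-0.3, -0.7, 0.8]
opening: 0.0851
```

```bash
python3 - <<'E'
from h import *
np.set_printoptions(precision=4,suppress=True)
im,K,P=snap('wrist','w5.png');print(bot.get_obs()['ee_pos'],bot.get_obs()['tcp_rot'])
D={}
for t,z in[('rest',0),('pin_mid',.045),('pin_shoulder',.045)]:
    for q in bot.mark_of('wrist',t)[:2]: print(t,np.round(q['uv'],1),q['confidence'],atz(K,P,q['uv'],z))
q=bot.masks_of('wrist','pin_mid');print([(x['confidence'],x['extent']) for x in q])
u,v=[int(a) for a in bot.mark_of('wrist','pin_mid')[0]['uv']];print(u,v)
y0,x0=max(v-75,0),max(u-100,0)
cv2.imwrite('pics/c5.png',cv2.resize(im[y0:y0+150,x0:x0+200],(800,600),interpolation=cv2.INTER_CUBIC)[:,:,::-1]);print(x0,y0)
E
```

```text
[0.5801 0.1544 0.2534] [179.9895   0.3258 145.6505]
rest [277.4 176.6] 0.74 [0.5793 0.1421 0.    ]
pin_mid [274.8 203.5] 0.79 [0.5985 0.1263 0.045 ]
pin_mid [243.7 299.8] 0.75 [0.6894 0.01   0.045 ]
pin_shoulder [276.3 185.8] 0.9 [0.5808 0.1408 0.045 ]
[(0.93, [247.1, 173.3, 298.5, 221.3])]
274 203
174 128
```

View pics/c5.png

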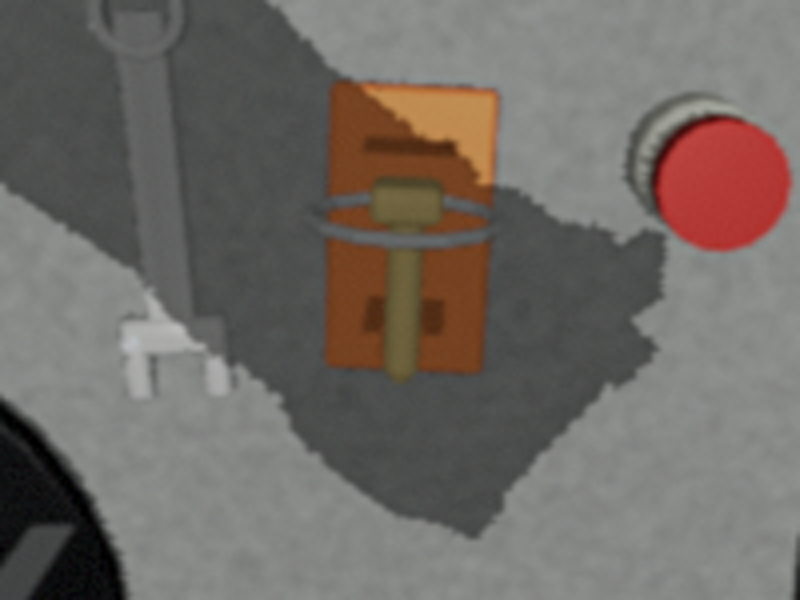

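The crop shows the pin in its notch with head at crop (407,200), tip at (400,377) and ring seen edge-on. The jar and spanner are well to the sides.

```bash
python3 - <<'E'
from h import *
np.set_printoptions(precision=4,suppress=True)
K,P=cam('wrist');T=Ttool()
f=lambda a,b:atz(K,P,(174+a/4-.4,128+b/4-.4),.045)
tip,a=f(400.5,376),f(405,245);d=tip-a;d/=np.linalg.norm(d);yaw=np.arctan2(d[1],d[0])
sh=tip-.052*d;print('tip',tip,'sh',sh,'pinyaw',np.degrees(yaw))
r=[f2 for f2 in [atz(K,P,(174+x/4,128+y/4),.008) for x,y in[(330,84),(498,90),(483,373),(327,363)]]]
r=np.array(r);print('rest sides',np.linalg.norm(np.diff(r,axis=0),axis=1),'ctr',r.mean(0));e=r[2]-r[1];print(np.degrees(np.arctan2(e[1],e[0])));e=r[3]-r[0];print(np.degrees(np.arctan2(e[1],e[0])))
g=sh+.014*d;g[2]=.045-.008
print('grasp target TCP',g,'delta tool',np.linalg.inv(T)@np.append(g,1)*100,'turn az',-(yaw+np.pi-np.radians(145.65)))
E
```

```text
tip [0.6173 0.1109 0.045 ] sh [0.5757 0.1422 0.045 ] pinyaw -37.00155463538378
rest sides [0.0549 0.0988 0.055 ] ctr [0.5879 0.1343 0.008 ]
-36.76409544221359
-36.797094465666234
grasp target TCP [0.5869 0.1338 0.037 ] delta tool [ -1.5885  -1.2861  21.651  100.    ] turn az 0.04627835868396479
```

```bash
M="python3 -m pendant"
$M '[[[-0.8,-0.55,3,0,0,0.046,100],[-0.8,-0.55,3,0,0,0,100],[0,0,3,0,0,0,100],[0,0,2.5,0,0,0,100],[0,0,1.5,0,0,0,100]]]'
$M '[[[0,0,0,0,0,0,100]]]' 25
python3 - <<'E'
from h import *
np.set_printoptions(precision=4,suppress=True)
im,K,P=snap('wrist','w6.png');T=Ttool();print(bot.get_obs()['ee_pos'],bot.get_obs()['tcp_rot'])
for t,z in[('pin_mid',.045),('pin_shoulder',.045)]:
    for q in bot.mark_of('wrist',t)[:1]: p=atz(K,P,q['uv'],z);print(t,np.round(q['uv'],1),q['confidence'],p,np.linalg.inv(T)@np.append(p,1)*100)
cv2.imwrite('pics/c6.png',im[:,:,::-1])
E
```

```text
time: 11.82
ee_pos: [0.5901, 0.1354, 0.1241]
tcp_rot: [179.5, 0.7, 142.6]
wrist_force: [0.7, -0.0, -0.3]
opening: 0.0857
time: 11.9
ee_pos: [0.5885, 0.1348, 0.1203]
tcp_rot: [179.7, 0.5, 142.5]
wrist_force: [-0.9, -0.4, -0.2]
opening: 0.0853
[0.5889 0.135  0.1219] [179.6828   0.554  142.5306]
pin_mid [283.6 232.9] 0.89 [0.6    0.1252 0.045 ] [ -1.4074  -0.145    7.6996 100.    ]
pin_shoulder [280.9 199.6] 0.8 [0.5766 0.1406 0.045 ] [  1.3822  -0.3461   7.6715 100.    ]
```

View pics/c6.png

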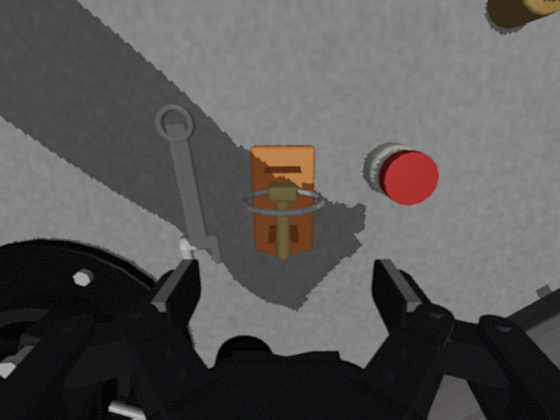

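The wrist view shows the fingers (inner tips at columns 199 and 374, midpoint 286) astride the pin at column 282. The jar and spanner are outside the fingers.

```bash
M="python3 -m pendant"
$M '[[[0,0,2.5,0,0,0,88],[0,0,2.5,0,0,0,88],[0,0,2,0,0,0,88],[0,0,1,0,0,0,88],[0,0,0,0,0,0,35]]]'
$M '[[[0,0,0,0,0,0,35],[0,0,0,0,0,0,35]]]'
python3 - <<'E'
from h import *
np.set_printoptions(precision=4,suppress=True)
im,K,P=snap('wrist','w7.png');T=Ttool();print(bot.get_obs()['ee_pos'],bot.get_obs()['tcp_rot'])
cv2.imwrite('pics/c7.png',cv2.resize(im[170:350,160:400],(800,600),interpolation=cv2.INTER_CUBIC)[:,:,::-1])
E
```

```text
time: 12.47
ee_pos: [0.598, 0.1373, 0.0541]
tcp_rot: [178.7, 1.3, 142.5]
wrist_force: [0.0, 0.2, 0.3]
opening: 0.0646
time: 12.63
ee_pos: [0.5992, 0.1377, 0.057]
tcp_rot: [178.6, 1.4, 142.5]
wrist_force: [0.2, 0.0, -0.8]
opening: 0.0395
[0.5995 0.1378 0.0575] [178.5557   1.479  142.5153]
```

View pics/c7.png

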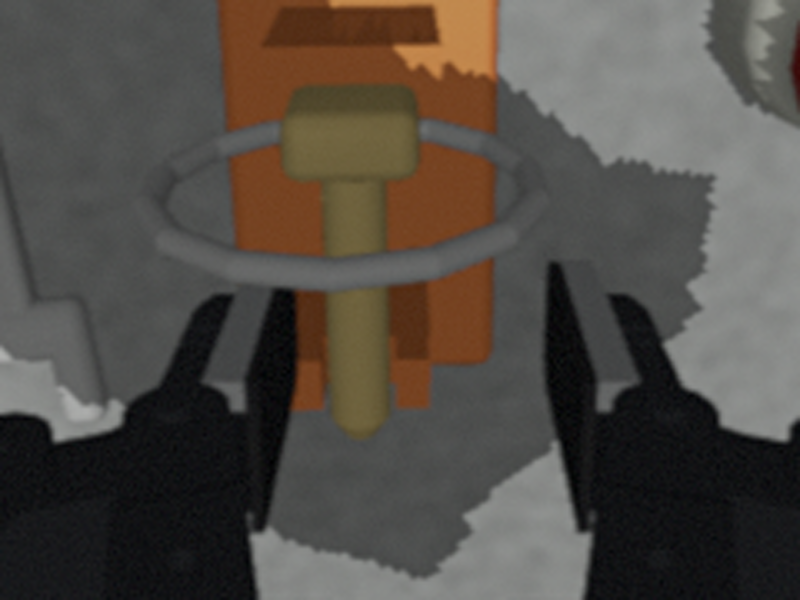

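The fingers straddle the pin but have drifted: finger midpoint is at crop column 421 and the shank at 356. The tool is also tilted 1.5°, so I'll correct both before closing.

```bash
cat >> h.py <<'E'
def delta(pos,yaw,tilt=0):
    T=Ttool();G=R.from_euler('xyz',[180,0,yaw],degrees=True)*R.from_rotvec([0,np.radians(tilt),0])
    rv=(R.from_matrix(T[:3,:3]).inv()*G).as_rotvec();t=T[:3,:3].T@(np.array(pos)-T[:3,3])*100
    print('shift cm',t.round(2),'rot',rv.round(3));return t
E
python3 - <<'E'
from h import *
np.set_printoptions(precision=4,suppress=True)
K,P=cam('wrist');T=Ttool()
f=lambda a,b,z=.045:atz(K,P,(160+a*.3-.35,170+b*.3-.35),z)
tip,a=f(358,432),f(355,190,.0445);d=(tip-a)/np.linalg.norm(tip-a);print('tip',tip,'sh',tip-.052*d,np.degrees(np.arctan2(d[1],d[0])),'a',a)
sh=f(353,183,.0505);print('sh top',sh)
print('tool of tip/sh',np.linalg.inv(T)@np.append(tip,1)*100,np.linalg.inv(T)@np.append(tip-.052*d,1)*100)
g=tip-.038*d
delta([g[0],g[1],.037],143.1)
E
```

```text
tip [0.6194 0.1091 0.045 ] sh [0.5784 0.1412 0.0445] -38.01995420973077 a [0.5812 0.139  0.0445]
sh top [0.5782 0.1412 0.0505]
tool of tip/sh [ -3.2856  -1.0926   1.304  100.    ] [  1.9135  -1.042    1.2247 100.    ]
shift cm [ 0.53 -1.07  2.01] rot [ 0.025  0.026 -0.01 ]
```

```bash
M="python3 -m pendant"
$M '[[[0.27,-0.45,0,0.025,0.026,-0.01,40],[0.27,-0.45,0,0,0,0,40],[0,0,0,0,0,0,40]]]'
python3 -c "
from h import *
print(Ttool()[:3,3],bot.get_obs()['tcp_rot']);t=delta([.5888,.1332,.037],143.1);T=Ttool();print((np.linalg.inv(T)@[.5784,.1412,.045,1])*100)"
```

```text
time: 12.93
ee_pos: [0.5912, 0.1342, 0.0613]
tcp_rot: [179.8, 0.2, 143.1]
wrist_force: [0.0, 0.4, -0.1]
opening: 0.0345
[0.59117209 0.13415094 0.06132188] [1.79787760e+02 1.69429913e-01 1.43110556e+02]
shift cm [ 0.14 -0.23  2.43] rot [0.004 0.003 0.   ]
[  1.44946162  -0.20892192   1.62714617 100.        ]
```

```bash
M="python3 -m pendant"
$M '[[[0,-0.1,0.8,0.004,0.003,0,35],[0,0,0.8,0,0,0,35],[0,0,0.7,0,0,0,30],[0,0,0.1,0,0,0,30]]]'
$M '[[[0,0,0,0,0,0,25]]]'
python3 - <<'E'
from h import *
np.set_printoptions(precision=4,suppress=True)
im,K,P=snap('wrist','w8.png');T=Ttool();print(T[:3,3],bot.get_obs()['tcp_rot'],bot.get_obs()['opening'])
delta([.5888,.1332,.037],143.1)
cv2.imwrite('pics/c8.png',cv2.resize(im[150:330,160:400],(800,600),interpolation=cv2.INTER_CUBIC)[:,:,::-1])
E
```

```text
time: 13.27
ee_pos: [0.5916, 0.1335, 0.0371]
tcp_rot: [179.8, 0.2, 143.1]
wrist_force: [-1.3, -0.9, 0.6]
opening: 0.0257
time: 13.35
ee_pos: [0.5912, 0.1334, 0.0361]
tcp_rot: [179.8, 0.2, 143.1]
wrist_force: [0.5, -0.5, -0.1]
opening: 0.0212
[0.591  0.1334 0.0361] [179.8665   0.1457 143.0657] 0.021216928728491253
shift cm [ 0.16 -0.15 -0.09] rot [ 0.002  0.003 -0.001]
```

View pics/c8.png

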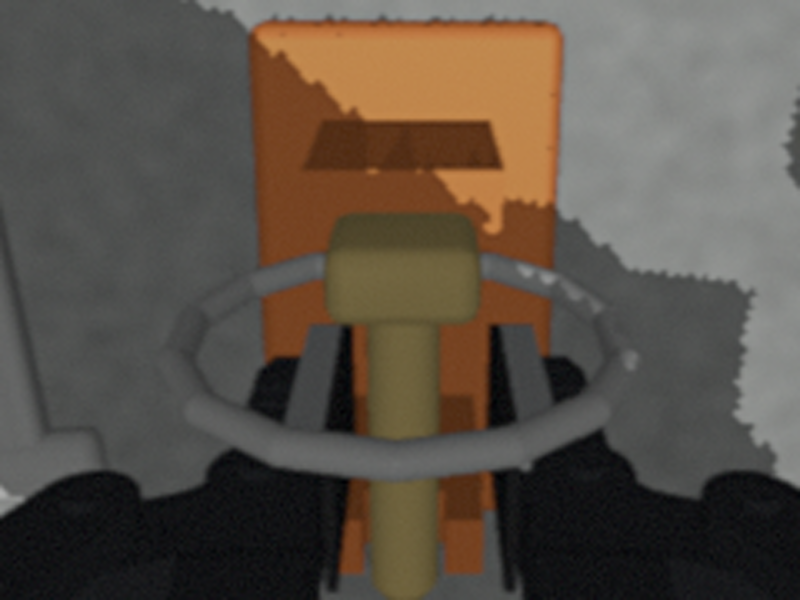

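The pads (inner edges at crop columns 352 and 490, midpoint 421) stand beside the shank at 404, just ahead of the head. That means a 2.5 mm shift before closing.

```bash
M="python3 -m pendant"
$M '[[[0,-0.3,-0.1,0,0,0,22],[0,0,0,0,0,0,18]]]' 40
$M '[[[0,0,0,0,0,0,14],[0,0,0,0,0,0,12]]]'
$M '[[[0,0,0,0,0,0,5],[0,0,0,0,0,0,5]]]'
```

```text
time: 13.57
ee_pos: [0.5889, 0.1309, 0.0369]
tcp_rot: [179.9, 0.1, 143.1]
wrist_force: [0.6, -0.3, -0.2]
opening: 0.0153
time: 13.73
ee_pos: [0.5891, 0.1308, 0.0373]
tcp_rot: [179.9, 0.2, 143.1]
wrist_force: [-0.1, 0.1, -1.1]
opening: 0.0101
time: 13.9
ee_pos: [0.5891, 0.1308, 0.0375]
tcp_rot: [179.9, 0.2, 143.1]
wrist_force: [0.6, 1.2, -1.5]
opening: 0.0093
```

```bash
M="python3 -m pendant"
$M '[[[0,0,-0.8,0,0,0,5],[0,0,-1.5,0,0,0,5],[0,0,-3,0,0,0,5],[0,0,-3.8,0,0,0,5],[0,0,-3.8,0,0,0,5]]]'
$M '[[[0,0,-3.8,0,0,0,5],[0,0,-2,0,0,0,5],[-1,-2,0,0,0,0,5],[-1.55,-3.1,0,0,0,0,5],[-1.55,-3.1,0,0,0,0,5]]]'
$M '[[[-1.55,-3.1,0,0,0,0,5],[-1.55,-3.1,0,0,0,0,5],[-1.55,-3.1,0,0,0,0,5],[-1.55,-3.1,0,0,0,0,5],[-1.55,-3.1,0,0,0,0,5]]]'
$M '[[[-1,-2,0,0,0,0,5],[-1,-2,0,0,0,-0.1,5],[0,0,0,0,0,-0.115,5],[0,0,0,0,0,-0.115,5],[0,0,0,0,0,-0.115,5]]]'
$M '[[[0,0,0,0,0,-0.115,5],[0,0,0,0,0,-0.115,5],[0,0,0,0,0,-0.115,5],[0,0,0,0,0,-0.115,5],[0,0,0,0,0,-0.115,5]]]'
$M '[[[0,0,0,0,0,-0.06,5],[0,0,0,0,0,-0.05,5],[0,0,0,0,0,0,5]]]'
python3 -c "
from h import *
delta([.530,-.1795,.164],208.7)"
```

```text
time: 14.32
ee_pos: [0.5841, 0.1298, 0.1626]
tcp_rot: [-179.4, -0.4, 143.1]
wrist_force: [0.3, 0.9, -0.3]
opening: 0.0085
time: 14.73
ee_pos: [0.5704, 0.0432, 0.2372]
tcp_rot: [179.8, 0.1, 143.5]
wrist_force: [1.0, -0.9, -0.9]
opening: 0.0092
time: 15.15
ee_pos: [0.5382, -0.1339, 0.2419]
tcp_rot: [179.7, 0.4, 143.7]
wrist_force: [0.1, -0.1, -0.2]
opening: 0.0092
time: 15.57
ee_pos: [0.5272, -0.1881, 0.2456]
tcp_rot: [-180.0, 0.7, 169.5]
wrist_force: [0.9, -0.2, -1.5]
opening: 0.009
time: 15.98
ee_pos: [0.5263, -0.189, 0.2492]
tcp_rot: [-179.5, 0.6, -156.0]
wrist_force: [-0.2, -0.2, -0.6]
opening: 0.0091
time: 16.23
ee_pos: [0.526, -0.1889, 0.2513]
tcp_rot: [-179.4, 0.6, -148.9]
wrist_force: [-0.2, 0.5, -1.2]
opening: 0.0088
shift cm [-0.73  0.69  8.73] rot [-0.011  0.011  0.042]
```

```bash
M="python3 -m pendant"
$M '[[[0,0.35,2.5,-0.011,0.011,0.042,5],[0,0.35,2.5,0,0,0,5],[0,0,2,0,0,0,5],[0,0,1,0,0,0,5],[0,0,0,0,0,0,5]]]'
python3 - <<'E'
from h import *
delta([.530,-.1795,.164],208.7);print(Ttool()[:3,3],bot.get_obs()['tcp_rot'])
im,K,P=snap('wrist','w9.png');a,K,P=snap('side','s9.png')
cv2.imwrite('pics/c9.png',np.hstack([cv2.resize(im[60:360,110:510],(480,360))[:,:,::-1],cv2.resize(a[110:290,240:400],(320,360),interpolation=cv2.INTER_CUBIC)[:,:,::-1]]))
E
```

```text
time: 16.65
ee_pos: [0.5236, -0.183, 0.1725]
tcp_rot: [-179.8, 0.2, -151.9]
wrist_force: [-0.4, -0.5, -1.0]
opening: 0.009
shift cm [-0.73  0.01  0.85] rot [-0.004  0.004 -0.011]
[ 0.52358454 -0.18299272  0.1724608 ] [-179.77571169    0.20851105 -151.93275136]
```

View pics/c9.png

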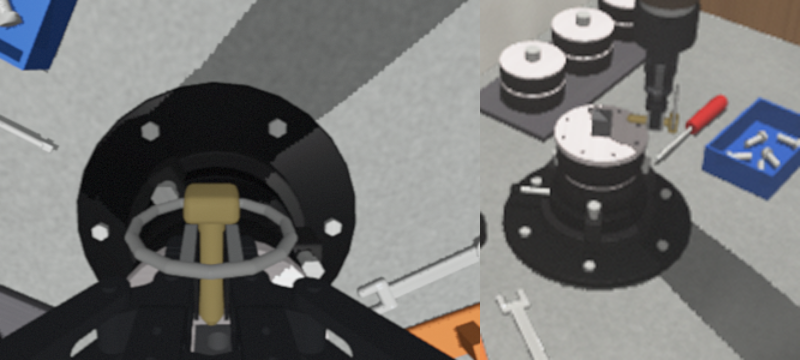

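The pin sits straight in the grip, its tip pointing at the stem at crop (211,340). The side view shows it level just outside the stem.

```bash
M="python3 -m pendant"
$M '[[[0,0,0.5,-0.004,0.004,-0.011,5],[0,0,0.3,0,0,0,5],[-0.4,0,0.05,0,0,0,5],[-0.1,0,0,0,0,0,5]]]'
python3 -c "
from h import *
delta([.530,-.1795,.164],208.7);print(Ttool()[:3,3],bot.get_obs()['wrist_force'])"
```

```text
time: 17.08
ee_pos: [0.5306, -0.1816, 0.17]
tcp_rot: [-179.7, 0.3, -151.3]
wrist_force: [0.2, 0.4, -1.0]
opening: 0.0096
shift cm [-0.05  0.21  0.6 ] rot [-0.006  0.005  0.   ]
[ 0.5305684  -0.18159506  0.16997585] [ 0.16540902  0.39016738 -1.03061362]
```

```bash
M="python3 -m pendant"
$M '[[[0,0.2,0.5,-0.006,0.005,0,5],[0,0.05,0.3,0,0,0,5],[0,0,0,0,0,0,5]]]'
python3 -c "
from h import *
delta([.530,-.1795,.164],208.7);print(Ttool()[:3,3],bot.get_obs()['wrist_force'])"
```

```text
time: 17.33
ee_pos: [0.5302, -0.1791, 0.1621]
tcp_rot: [-180.0, 0.0, -151.3]
wrist_force: [1.2, 0.6, -0.8]
opening: 0.0091
shift cm [ 0.03 -0.02 -0.19] rot [-0.  0.  0.]
[ 0.53018159 -0.17911979  0.16213618] [ 1.16488592  0.60333339 -0.84028615]
```

```bash
M="python3 -m pendant"
$M '[[[-0.4,0,-0.2,0,0,0,5],[-0.3,0,0,0,0,0,5]]]'
$M '[[[-0.15,0,0,0,0,0,5],[-0.15,0,0,0,0,0,5]]]'
$M '[[[-0.15,0,0,0,0,0,5],[-0.15,0,0,0,0,0,5]]]'
python3 -c "
from h import *
delta([.5826-.045*.877,-.1507-.045*.480,.164],208.7);print(Ttool()[:3,3],bot.get_obs()['wrist_force'])"
```

```text
time: 17.5
ee_pos: [0.5362, -0.1756, 0.1641]
tcp_rot: [180.0, -0.0, -151.3]
wrist_force: [0.2, -0.2, -1.5]
opening: 0.0091
time: 17.67
ee_pos: [0.5396, -0.1738, 0.1643]
tcp_rot: [-180.0, 0.0, -151.3]
wrist_force: [0.3, 0.8, -1.4]
opening: 0.0091
time: 17.83
ee_pos: [0.5425, -0.1722, 0.1643]
tcp_rot: [180.0, -0.0, -151.3]
wrist_force: [-4.3, 0.2, -0.7]
opening: 0.009
shift cm [-0.05 -0.04  0.03] rot [ 0. -0.  0.]
[ 0.54247946 -0.17216751  0.16431588] [-4.25831686  0.17848364 -0.71041902]
```

```bash
M="python3 -m pendant"
$M '[[[-0.12,0.03,0,0,0,0,5],[-0.15,0,0,0,0,0,5]]]'
$M '[[[-0.15,0,0,0,0,0,5],[-0.15,0,0,0,0,0,5]]]'
python3 -c "
from h import *
delta([.5826-.04*.877,-.1507-.04*.480,.164],208.7);o=bot.get_obs();f=o['wrist_force'];print(o['ee_pos'],'along',f@[.877,.48,0],'lat',f@[-.48,.877,0],f[2],o['torque'])"
```

```text
time: 18.0
ee_pos: [0.5436, -0.1706, 0.164]
tcp_rot: [179.9, -0.2, -151.3]
wrist_force: [-6.0, -1.8, -0.8]
opening: 0.0089
time: 18.17
ee_pos: [0.5449, -0.1691, 0.1636]
tcp_rot: [179.8, -0.3, -151.3]
wrist_force: [-2.8, 0.9, 0.4]
opening: 0.0092
shift cm [-0.19 -0.2  -0.04] rot [ 0.003 -0.006 -0.   ]
[ 0.54494551 -0.16908066  0.16362356] along -1.9666381876568633 lat 2.13852313461536 0.44204666991580843 [0.32617175 0.52721512 0.09817037]
```

```bash
M="python3 -m pendant"
$M '[[[-0.15,0.03,0,0,0,0,5],[-0.15,0,0,0,0,0,5]]]'
$M '[[[-0.15,0,0,0,0,0,5],[-0.15,0,0,0,0,0,5]]]'
python3 -c "
from h import *
delta([.5826-.04*.877,-.1507-.04*.480,.164],208.7);o=bot.get_obs();f=o['wrist_force'];print(o['ee_pos'],'along',f@[.877,.48,0],'lat',f@[-.48,.877,0],f[2],o['torque'])"
```

```text
time: 18.33
ee_pos: [0.5478, -0.1672, 0.1636]
tcp_rot: [179.8, -0.3, -151.3]
wrist_force: [-0.7, 0.5, -1.6]
opening: 0.0094
time: 18.5
ee_pos: [0.5511, -0.1654, 0.1638]
tcp_rot: [179.9, -0.3, -151.3]
wrist_force: [-1.2, 0.2, -0.9]
opening: 0.0093
shift cm [ 0.53 -0.22 -0.02] rot [ 0.003 -0.005 -0.   ]
[ 0.55106729 -0.16542314  0.16376004] along -0.9201774695071819 lat 0.7479408358924208 -0.9247168270905191 [ 0.13861094  0.29698664 -0.03833605]
```

```bash
M="python3 -m pendant"
$M '[[[-0.2,0,0,0,0,0,5],[-0.2,0,0,0,0,0,5]]]'
$M '[[[-0.2,0,0,0,0,0,5],[-0.15,0,0,0,0,0,5]]]'
python3 -c "
from h import *
delta([.5826-.025*.877,-.1507-.025*.480,.164],208.7);o=bot.get_obs();f=o['wrist_force'];print(o['ee_pos'],'along',f@[.877,.48,0],'lat',f@[-.48,.877,0],f[2],o['torque'])"
```

```text
time: 18.67
ee_pos: [0.555, -0.1632, 0.1638]
tcp_rot: [179.8, -0.2, -151.3]
wrist_force: [-0.7, 1.1, -1.2]
opening: 0.009
time: 18.83
ee_pos: [0.5585, -0.1612, 0.1637]
tcp_rot: [179.8, -0.2, -151.3]
wrist_force: [-0.9, 0.6, -0.4]
opening: 0.009
shift cm [-0.12 -0.23 -0.03] rot [ 0.003 -0.004  0.   ]
[ 0.55848113 -0.16122928  0.16373641] along -0.4521923566290732 lat 0.949415705738553 -0.35621851165052193 [0.12040846 0.2712968  0.04034897]
```

```bash
M="python3 -m pendant"
$M '[[[-0.18,0,0,0,0,0,5],[0,0,0,0,0,0,20],[0,0,0,0,0,0,32],[0,0,0,0,0,0,32]]]'
$M '[[[0,0,-1,0,0,0,32],[0,0,-2,0,0,0,32],[0,0,-3,0,0,0,25],[0,0,-2.2,0,0,0,0],[0,0,0,0,0,0,0]]]'
python3 - <<'E'
from h import *
u=np.array([.877,.48,0]);c=np.array([.5817,-.1490,0])
T=Ttool();print(T[:3,3],bot.get_obs()['tcp_rot'])
p=c-.071*u;p[2]=.24
delta(p,208.7,-7)
snap('side','s10.png');im,K,P=snap('wrist','w10.png')
for t in('pin_shoulder','pin_mid'):
  for q in bot.mark_of('wrist',t)[:1]:
    x=atz(K,P,q['uv'],.1715)-c;print(t,q['confidence'],'along',x@u,'lat',x@[-.48,.877,0])
E
```

```text
time: 19.17
ee_pos: [0.5613, -0.1603, 0.164]
tcp_rot: [179.9, -0.2, -151.3]
wrist_force: [0.6, 0.7, -0.3]
opening: 0.0275
time: 19.58
ee_pos: [0.5605, -0.1604, 0.2509]
tcp_rot: [179.9, -0.2, -151.3]
wrist_force: [0.6, -0.3, -0.2]
opening: 0.0003
[ 0.5605034  -0.16035646  0.25092646] [ 179.89642832   -0.22506383 -151.30841051]
shift cm [ 4.69 -0.02  1.11] rot [ 0.002 -0.126 -0.   ]
pin_shoulder 0.88 along -0.038311395858186416 lat 0.0010992612172073448
pin_mid 0.75 along -0.012864462935769353 lat 0.003191917472419252
```

```bash
M="python3 -m pendant"
$M '[[[2.3,0,0,0,0,0,0],[2.4,0,0,0,0,0,0],[0.2,0,0,0,-0.12,0,0],[0,0,0,0,0,0,0]]]'
python3 -c "
from h import *
u=np.array([.877,.48,0]);c=np.array([.5817,-.1490,0]);p=c-.070*u;p[2]=.170
print(Ttool()[:3,3],(Ttool()[:3,3]-c)@u);delta(p,208.7,-7)"
```

```text
time: 20.12
ee_pos: [0.5139, -0.1823, 0.2373]
tcp_rot: [179.1, 6.2, -151.2]
wrist_force: [-1.0, 0.6, -0.2]
opening: 0.0001
[ 0.51385792 -0.18231889  0.23729407] -0.0754905679236839
shift cm [ 0.17 -0.44  6.74] rot [ 0.016 -0.015  0.001]
```

```bash
M="python3 -m pendant"
$M '[[[0.2,-0.22,2,0.016,-0.015,0,0],[0.1,-0.2,2,0,0,0,0],[0.1,0,2,0,0,0,0],[0,0,0.6,0,0,0,0],[0,0,0,0,0,0,0]]]'
python3 -c "
from h import *
u=np.array([.877,.48,0]);c=np.array([.5817,-.1490,0]);p=c-.070*u;p[2]=.170
print(Ttool()[:3,3],bot.get_obs()['wrist_force'],(Ttool()[:3,3]-c)@u);delta(p,208.7,-7)"
```

```text
time: 20.53
ee_pos: [0.516, -0.1845, 0.1655]
tcp_rot: [179.9, 6.7, -151.5]
wrist_force: [-0.4, 0.1, 0.5]
opening: 0.0006
[ 0.51599627 -0.1845003   0.16546757] [-0.43463381  0.06822507  0.45500434] -0.07466231463516357
shift cm [-0.52 -0.04 -0.4 ] rot [ 0.001 -0.006 -0.003]
```

```bash
M="python3 -m pendant"
$M '[[[-0.3,-0.02,-0.3,0,0,0,0],[-0.4,-0.02,-0.1,0,0,0,0],[-0.3,0,0.04,0,0,0,0]]]'
$M '[[[-0.2,0,0.02,0,0,0,0],[-0.2,0,0.02,0,0,0,0]]]'
$M '[[[-0.2,0,0.02,0,0,0,0],[-0.2,0,0.02,0,0,0,0]]]'
python3 -c "
from h import *
u=np.array([.877,.48,0]);c=np.array([.5817,-.1490,0]);p=c-.060*u;p[2]=.170
print(Ttool()[:3,3],bot.get_obs()['wrist_force'],(Ttool()[:3,3]-c)@u);delta(p,208.7,-7)"
```

```text
time: 20.78
ee_pos: [0.5253, -0.1799, 0.1715]
tcp_rot: [179.9, 6.6, -151.5]
wrist_force: [0.0, 0.5, 0.2]
opening: -0.0001
time: 20.95
ee_pos: [0.5304, -0.1778, 0.1733]
tcp_rot: [180.0, 6.6, -151.4]
wrist_force: [-1.1, -0.1, 0.1]
opening: 0.0001
time: 21.12
ee_pos: [0.5348, -0.1757, 0.1742]
tcp_rot: [-180.0, 6.6, -151.4]
wrist_force: [-1.5, -0.9, -0.3]
opening: 0.0001
[ 0.53476903 -0.17567536  0.17424288] [-1.45532128 -0.86777819 -0.2526417 ] -0.05396263411512816
shift cm [0.65 0.09 0.35] rot [-0.001 -0.006 -0.002]
```

```bash
M="python3 -m pendant"
$M '[[[-0.2,-0.03,0.1,0,0,0,0],[-0.2,-0.03,0.1,0,0,0,0]]]'
$M '[[[-0.2,-0.03,0.06,0,0,0,0],[-0.2,0,0.04,0,0,0,0]]]'
$M '[[[-0.2,0,0.04,0,0,0,0],[-0.15,0,0.03,0,0,0,0]]]'
python3 -c "
from h import *
u=np.array([.877,.48,0]);c=np.array([.5817,-.1490,0]);p=c-.035*u;p[2]=.170
print(Ttool()[:3,3],bot.get_obs()['wrist_force'],(Ttool()[:3,3]-c)@u);delta(p,208.7,-7)"
```

```text
time: 21.28
ee_pos: [0.5392, -0.1741, 0.1731]
tcp_rot: [-179.9, 6.7, -151.4]
wrist_force: [-0.6, -0.7, 1.0]
opening: -0.0002
time: 21.45
ee_pos: [0.5429, -0.1723, 0.1725]
tcp_rot: [-179.9, 6.6, -151.4]
wrist_force: [-3.5, -0.3, 1.6]
opening: -0.0
time: 21.62
ee_pos: [0.5459, -0.1706, 0.1722]
tcp_rot: [-180.0, 6.6, -151.4]
wrist_force: [-3.0, -1.2, 1.8]
opening: 0.0001
[ 0.5458829  -0.17057652  0.17222865] [-2.99641582 -1.200176    1.77243429] -0.0417683277646165
shift cm [-0.65  0.17  0.3 ] rot [-0.001 -0.008 -0.003]
```

```bash
M="python3 -m pendant"
$M '[[[-0.17,0.02,0.03,0,0,0,0],[-0.15,0.02,0.03,0,0,0,0]]]'
$M '[[[-0.12,0,0.02,0,0,0,0],[-0.12,0,0.02,0,0,0,0]]]'
$M '[[[-0.12,0,0.02,0,0,0,0]]]'
$M '[[[-0.12,0,0.02,0,0,0,0]]]'
python3 -c "
from h import *
u=np.array([.877,.48,0]);c=np.array([.5817,-.1490,0]);p=c-.035*u;p[2]=.170
print(Ttool()[:3,3],bot.get_obs()['wrist_force'],(Ttool()[:3,3]-c)@u);delta(p,208.7,-7)"
```

```text
time: 21.78
ee_pos: [0.5487, -0.1686, 0.1721]
tcp_rot: [-180.0, 6.6, -151.5]
wrist_force: [-1.9, -0.7, 0.5]
opening: -0.0001
time: 21.95
ee_pos: [0.5513, -0.1672, 0.172]
tcp_rot: [-179.9, 6.6, -151.5]
wrist_force: [-2.0, -0.4, 1.6]
opening: 0.0003
time: 22.03
ee_pos: [0.5521, -0.1668, 0.172]
tcp_rot: [-179.9, 6.5, -151.5]
wrist_force: [-12.1, -3.7, 5.9]
opening: 0.0002
time: 22.12
ee_pos: [0.552, -0.1667, 0.1721]
tcp_rot: [-179.9, 6.4, -151.5]
wrist_force: [-13.5, -4.7, 6.9]
opening: -0.0003
[ 0.5520429  -0.16666565  0.17206652] [-13.46463783  -4.73338282   6.8837111 ] -0.034488788939439186
shift cm [0.07 0.13 0.2 ] rot [-0.002 -0.011 -0.004]
```

```bash
M="python3 -m pendant"
$M '[[[0.6,0,-0.05,0,0,0,0],[1.2,0,-0.15,0,0,0,0],[0,0.1,-1.6,0,0,0,0],[0,0,-1.0,0,0,0,0],[0,0,0,0,0,0,0]]]'
python3 - <<'E'
from h import *
u=np.array([.877,.48,0]);c=np.array([.5817,-.1490,0]);p=c-.035*u;p[2]=.200
print(Ttool()[:3,3],(Ttool()[:3,3]-c)@u);delta(p,208.7,-7)
a,K,P=snap('side','s11.png');b,K,P=snap('wrist','w11.png')
for t in('pin_shoulder','pin_mid'):
  for q in bot.mark_of('wrist',t)[:1]:
    x=atz(K,P,q['uv'],.1715)-c;print(t,q['confidence'],'along',x@u,'lat',x@[-.48,.877,0])
cv2.imwrite('pics/c11.png',np.hstack([cv2.resize(b[90:360,140:440],(500,450))[:,:,::-1],cv2.resize(a[110:200,270:330],(300,450),interpolation=cv2.INTER_CUBIC)[:,:,::-1]]))
E
```

```text
time: 22.53
ee_pos: [0.5312, -0.1764, 0.1977]
tcp_rot: [180.0, 6.4, -151.5]
wrist_force: [0.3, -0.4, -0.3]
opening: -0.0001
[ 0.53124905 -0.17644887  0.19767947] -0.05742094099393038
shift cm [-2.26 -0.01  0.02] rot [-0.    -0.011 -0.003]
```

View pics/c11.png

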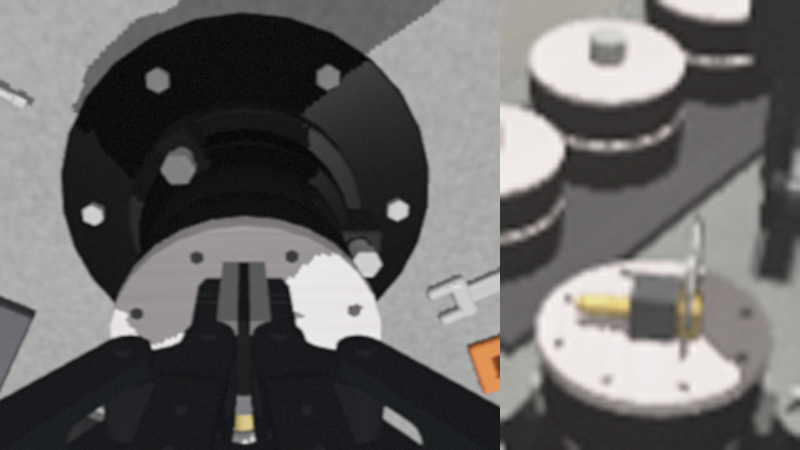

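The side view shows the head flat against the stem at crop (688,308), the shank through to (580,303), and the ring upright. The pin is home, so I'll flip the ring.

```bash
M="python3 -m pendant"
$M '[[[-0.8,0,0.08,0,0,0,0],[-0.8,0,0.09,0,0,0,0],[-0.4,0,0.05,0,0,0,0],[-0.3,0,0.04,0,0,0,0]]]'
$M '[[[-0.3,0,0.04,0,0,0,0],[-0.3,0,0.04,0,0,0,0],[-0.3,0,0.04,0,0,0,0]]]'
$M '[[[-0.3,0,0.04,0,0,0,0],[-0.3,0,0.04,0,0,0,0],[-0.3,0,0.04,0,0,0,0]]]'
python3 -c "
from h import *
u=np.array([.877,.48,0]);c=np.array([.5817,-.1490,0]);p=c+.010*u;p[2]=.200
print(Ttool()[:3,3],bot.get_obs()['wrist_force'],(Ttool()[:3,3]-c)@u);delta(p,208.7,-7)"
```

```text
time: 23.07
ee_pos: [0.5531, -0.1636, 0.1932]
tcp_rot: [179.8, 6.2, -151.5]
wrist_force: [0.5, 0.2, -0.2]
opening: -0.0001
time: 23.32
ee_pos: [0.5615, -0.1587, 0.1924]
tcp_rot: [179.7, 6.0, -151.4]
wrist_force: [-5.1, -2.6, 2.9]
opening: -0.0
time: 23.57
ee_pos: [0.5676, -0.1552, 0.1915]
tcp_rot: [179.7, 5.7, -151.5]
wrist_force: [-6.1, -3.4, 0.3]
opening: -0.0002
[ 0.56758294 -0.15524421  0.19150095] [-6.08754025 -3.36604748  0.34810877] -0.015377885433391102
shift cm [-2.61 -0.12 -0.6 ] rot [ 0.004 -0.023 -0.004]
```

```bash
M="python3 -m pendant"
$M '[[[-0.3,0,-0.12,0,0,0,0],[-0.35,0,-0.12,0,0,0,0],[-0.35,0,-0.08,0,0,0,0]]]'
$M '[[[-0.35,0,-0.04,0,0,0,0],[-0.35,0,0,0,0,0,0],[-0.35,0,0,0,0,0,0]]]'
python3 -c "
from h import *
u=np.array([.877,.48,0]);c=np.array([.5817,-.1490,0]);p=c+.012*u;p[2]=.200
print(Ttool()[:3,3],bot.get_obs()['wrist_force'],(Ttool()[:3,3]-c)@u);delta(p,208.7,-7)"
```

```text
time: 23.82
ee_pos: [0.5718, -0.1523, 0.1918]
tcp_rot: [179.5, 4.9, -151.7]
wrist_force: [-9.2, -7.1, -5.5]
opening: -0.0001
time: 24.07
ee_pos: [0.5765, -0.1494, 0.1888]
tcp_rot: [179.3, 4.0, -151.9]
wrist_force: [-5.4, -3.9, -4.9]
opening: 0.0001
[ 0.5765311  -0.1493646   0.18883287] [-5.37452924 -3.89564965 -4.93166083] -0.004708134099322771
shift cm [-1.75 -0.19 -1.  ] rot [ 0.011 -0.052 -0.011]
```

```bash
M="python3 -m pendant"
$M '[[[-0.15,0,-0.4,0.011,-0.03,-0.01,0],[-0.25,0,-0.3,0,-0.02,0,0]]]'
$M '[[[-0.35,0,-0.15,0,0,0,0],[-0.4,0,-0.1,0,0,0,0]]]'
python3 -c "
from h import *
u=np.array([.877,.48,0]);c=np.array([.5817,-.1490,0]);p=c+.012*u;p[2]=.200
print(Ttool()[:3,3],bot.get_obs()['wrist_force'],(Ttool()[:3,3]-c)@u);delta(p,208.7,-7)"
```

```text
time: 24.23
ee_pos: [0.5775, -0.1486, 0.1917]
tcp_rot: [179.8, 6.4, -151.4]
wrist_force: [-6.5, -5.9, -7.1]
opening: -0.0
time: 24.4
ee_pos: [0.5796, -0.1472, 0.1908]
tcp_rot: [179.6, 5.7, -151.6]
wrist_force: [-7.5, -7.0, -9.4]
opening: 0.0002
[ 0.57955706 -0.14719257  0.19077265] [-7.46097456 -7.01888976 -9.39072769] -0.0010117910456700194
shift cm [-1.39 -0.25 -0.79] rot [ 0.007 -0.022 -0.006]
```

```bash
M="python3 -m pendant"
$M '[[[-0.4,0,-0.2,0,-0.01,0,0],[-0.4,0,-0.2,0,0,0,0]]]'
$M '[[[-0.4,0,-0.2,0,0,0,0],[-0.4,0,-0.15,0,0,0,0]]]'
python3 -c "
from h import *
u=np.array([.877,.48,0]);c=np.array([.5817,-.1490,0]);p=c+.015*u;p[2]=.200
print(Ttool()[:3,3],bot.get_obs()['wrist_force'],(Ttool()[:3,3]-c)@u);delta(p,208.7,-7)"
```

```text
time: 24.57
ee_pos: [0.5818, -0.1458, 0.19]
tcp_rot: [179.3, 5.5, -151.9]
wrist_force: [-7.8, -7.9, -9.9]
opening: 0.0
time: 24.73
ee_pos: [0.5836, -0.1447, 0.1883]
tcp_rot: [179.1, 4.5, -152.1]
wrist_force: [-9.0, -7.7, -10.7]
opening: -0.0
[ 0.58363123 -0.14469279  0.18826488] [ -9.03323971  -7.68125251 -10.65442445] 0.0037611485706653324
shift cm [-1.22 -0.25 -1.09] rot [ 0.015 -0.043 -0.014]
```

```bash
M="python3 -m pendant"
$M '[[[0.5,0,0,0,0,0,0],[0.8,0,-0.2,0.015,-0.04,-0.014,0],[1.2,0,-0.3,0,0,0,0],[1.5,0,-0.5,0,0,0,0]]]'
$M '[[[0.6,0,-0.8,0,0,0,0],[0,0,-0.8,0,0,0,0],[0,0,0,0,0,0,0]]]'
python3 - <<'E'
from h import *
u=np.array([.877,.48,0]);c=np.array([.5817,-.1490,0]);p=c-.036*u;p[2]=.213
print(Ttool()[:3,3],bot.get_obs()['wrist_force'],(Ttool()[:3,3]-c)@u);delta(p,208.7,-7)
snap('side','s12.png')
a=cv2.imread('pics/s11.png').astype(int);b=cv2.imread('pics/s12.png').astype(int)
# pin tip end/yellow extents in both pictures
for i in(a,b):
    h=cv2.cvtColor(i.astype(np.uint8),cv2.COLOR_BGR2HSV)[110:200,270:330];m=(h[...,0]>18)&(h[...,0]<30)&(h[...,1]>90);y,x=np.nonzero(m);print(m.sum(),x.min(),x.max(),y.min(),y.max())
E
```

```text
time: 25.07
ee_pos: [0.5481, -0.1635, 0.1911]
tcp_rot: [179.8, 6.8, -151.2]
wrist_force: [-0.4, -0.2, -0.0]
opening: 0.0003
time: 25.32
ee_pos: [0.5386, -0.1689, 0.2097]
tcp_rot: [179.9, 6.8, -151.3]
wrist_force: [0.5, 0.3, -0.2]
opening: -0.0002
[ 0.5385649  -0.16885388  0.20967747] [ 0.53146534  0.34996436 -0.15884342] -0.047359342013280216
shift cm [-1.17 -0.33 -0.2 ] rot [ 0.002 -0.004 -0.   ]
37 16 39 59 66
37 16 39 59 66
```

```bash
M="python3 -m pendant"
$M '[[[-0.6,-0.15,-0.2,0,0,0,0],[-0.5,-0.15,-0.1,0,0,0,0],[-0.4,0,-0.05,0,0,0,0]]]'
$M '[[[-0.4,0,0,0,0,0,0],[-0.4,0,0,0,0,0,0],[-0.4,0,0.03,0,0,0,0]]]'
$M '[[[-0.4,0,0.05,0,0,0,0],[-0.4,0,0.08,0,0,0,0]]]'
python3 -c "
from h import *
u=np.array([.877,.48,0]);c=np.array([.5817,-.1490,0]);p=c+.008*u;p[2]=.198
print(Ttool()[:3,3],bot.get_obs()['wrist_force'],(Ttool()[:3,3]-c)@u);delta(p,208.7,-7)"
```

```text
time: 25.62
ee_pos: [0.5548, -0.164, 0.2148]
tcp_rot: [179.9, 6.8, -151.3]
wrist_force: [-0.4, 0.0, 0.3]
opening: 0.0001
time: 25.87
ee_pos: [0.5653, -0.1578, 0.2146]
tcp_rot: [179.8, 6.4, -151.3]
wrist_force: [-6.6, -4.9, 0.1]
opening: 0.0001
time: 26.03
ee_pos: [0.5712, -0.1543, 0.2125]
tcp_rot: [179.7, 6.0, -151.4]
wrist_force: [-6.6, -4.0, -0.4]
opening: 0.0004
[ 0.57116519 -0.15433773  0.21253979] [-6.61833074 -3.98803854 -0.36130648] -0.011801140938633523
shift cm [-1.82 -0.04  1.65] rot [ 0.005 -0.017 -0.002]
```

```bash
M="python3 -m pendant"
$M '[[[-0.35,0,0.35,0,0,0,0],[-0.4,0,0.3,0,0,0,0]]]'
$M '[[[-0.4,0,0.3,0,0,0,0],[-0.4,0,0.3,0,0,0,0]]]'
python3 -c "
from h import *
u=np.array([.877,.48,0]);c=np.array([.5817,-.1490,0]);p=c+.012*u;p[2]=.196
print(Ttool()[:3,3],bot.get_obs()['wrist_force'],(Ttool()[:3,3]-c)@u);delta(p,208.7,-7)"
```

```text
time: 26.2
ee_pos: [0.5782, -0.1504, 0.2063]
tcp_rot: [179.7, 5.8, -151.4]
wrist_force: [-3.9, -1.9, 0.8]
opening: 0.0
time: 26.37
ee_pos: [0.5858, -0.1459, 0.1998]
tcp_rot: [179.6, 5.6, -151.4]
wrist_force: [-5.7, -3.9, -3.4]
opening: -0.0001
[ 0.58584375 -0.14586611  0.1997894 ] [-5.72581047 -3.92927758 -3.39510446] 0.005138336951702152
shift cm [-0.65 -0.08  0.44] rot [ 0.006 -0.024 -0.002]
```

```bash
M="python3 -m pendant"
$M '[[[-0.4,0,0.1,0,0,0,0],[-0.4,0,0.05,0,0,0,0]]]'
$M '[[[-0.4,0,0.05,0,0,0,0]]]'
python3 -c "
from h import *
u=np.array([.877,.48,0]);c=np.array([.5817,-.1490,0])
print(Ttool()[:3,3],bot.get_obs()['wrist_force'],(Ttool()[:3,3]-c)@u)"
```

```text
time: 26.53
ee_pos: [0.5901, -0.1426, 0.1942]
tcp_rot: [179.4, 5.0, -151.5]
wrist_force: [-11.6, -8.9, -9.8]
opening: -0.0002
time: 26.62
ee_pos: [0.5918, -0.1413, 0.1911]
tcp_rot: [179.3, 4.5, -151.6]
wrist_force: [-10.3, -8.4, -9.0]
opening: -0.0003
[ 0.59177725 -0.14130757  0.19107284] [-10.25369867  -8.42517258  -9.02150766] 0.012530115154758091
```

```bash
M="python3 -m pendant"
$M '[[[0.25,0,-0.05,0,0,0,0]]]'
$M '[[[0.25,0,-0.05,0,0,0,0],[0,0,0,0,0,0,0]]]'
python3 - <<'E'
from h import *
u=np.array([.877,.48,0]);c=np.array([.5817,-.1490,0])
print(Ttool()[:3,3],bot.get_obs()['wrist_force'],(Ttool()[:3,3]-c)@u)
a,K,P=snap('side','s13.png')
A=lambda f:cv2.resize(cv2.imread('pics/'+f)[110:200,265:335],(400,514),interpolation=cv2.INTER_CUBIC)
cv2.imwrite('pics/c13.png',np.hstack([A('s12.png'),A('s13.png')]))
E
```

```text
time: 26.7
ee_pos: [0.5895, -0.1421, 0.1891]
tcp_rot: [179.2, 4.4, -151.6]
wrist_force: [0.7, -0.4, 0.0]
opening: 0.0003
time: 26.87
ee_pos: [0.5878, -0.1427, 0.1883]
tcp_rot: [179.1, 4.4, -151.5]
wrist_force: [0.2, 0.4, -0.3]
opening: 0.0001
[ 0.58780689 -0.1426745   0.1883177 ] [ 0.22048984  0.42947089 -0.3152617 ] 0.008391983346277537
```

```bash
M="python3 -m pendant"
$M '[[[0.1,0,-0.5,0,0,0,0],[0,0,-0.6,0,0,0,0]]]'
$M '[[[0,0,-1,0,0,0,0],[0,0,-2,0,0,0,0],[1,0,-3,0,0,0,0],[2,0,-3,0,0,0,0],[3,0,-2,0,0,0,0]]]'
$M '[[[3,0,-2,0,0,0,0],[3,0,0,0,0,0,0],[2,0,0,0,0,0,0],[0,0,0,0,0,0,0]]]'
python3 - <<'E'
from h import *
a,K,P=snap('side','s14.png');w,K,P=snap('wrist','w14.png');s,K2,P2=snap('scene','sc14.png')
A=lambda i:cv2.resize(i,(400,514),interpolation=cv2.INTER_CUBIC)
c=np.array([.5817,-.1490,.1715]);x,y=proj(K,P,c).astype(int);print(x,y)
x0=max(min(x-60,440),0);y0=max(min(y-77,266),0)
cv2.imwrite('pics/c14.png',np.hstack([A(a[110:200,265:335]),A(w[y0:y0+154,x0:x0+120])])[:,:,::-1])
print(x0,y0,bot.get_obs()['wrist_force'])
E
```

```text
time: 27.08
ee_pos: [0.5867, -0.1432, 0.1996]
tcp_rot: [179.1, 4.5, -151.5]
wrist_force: [0.8, 0.3, 0.3]
opening: 0.0002
time: 27.5
ee_pos: [0.5279, -0.1754, 0.3095]
tcp_rot: [179.0, 4.5, -151.2]
wrist_force: [1.3, -1.0, 1.3]
opening: -0.0003
time: 27.83
ee_pos: [0.4516, -0.2177, 0.3366]
tcp_rot: [179.8, 5.0, -151.2]
wrist_force: [-0.8, 0.4, 0.2]
opening: -0.0001
283 287
223 210 [ 0.05802328 -0.59664115 -0.37864101]
```

View pics/c14.png

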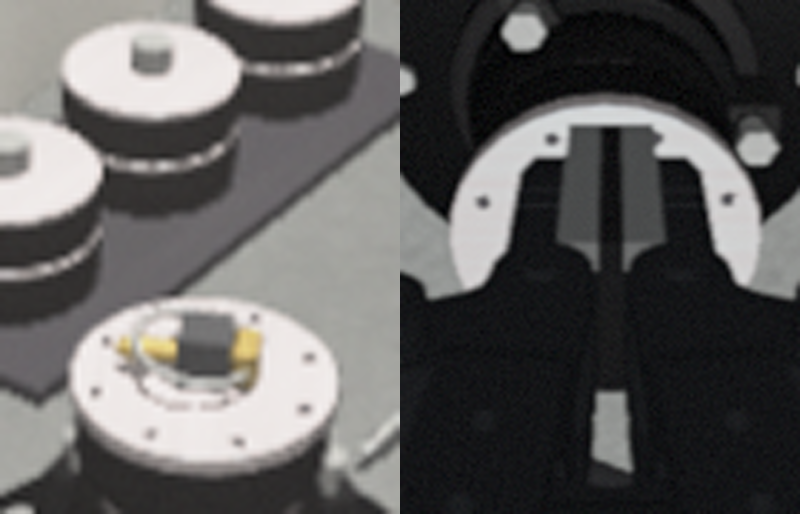

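The side view shows the ring down round the stem and over the pin's tip end, with the head against the stem and no gap. I'll check the pin didn't shift during the flip, then hand in.

```bash
python3 - <<'E'
from h import *
c=np.array([.5817,-.1490,.1715]);u=np.array([.877,.48,0]);K,P=cam('side')
for f in('s11.png','s12.png','s14.png'):
    h=cv2.cvtColor(cv2.imread('pics/'+f),cv2.COLOR_BGR2HSV)[110:200,270:330];m=(h[...,0]>18)&(h[...,0]<30)&(h[...,1]>90);y,x=np.nonzero(m);print(f,m.sum(),x.min()+270,x.max()+270)
print('home tip/headback px',proj(K,P,c+.04*u),proj(K,P,c-.024*u))
print(bot.get_obs()['time']);print(bot.job_done())
E
```

```text
s11.png 37 286 309
s12.png 37 286 309
s14.png 44 286 309
home tip/headback px [285.24037798 169.89999807] [310.32709937 172.19679265]
27.9833
the job is handed in; nothing more can be done
None
```

The linch pin is through the stem with its head home, the ring is closed over the stem onto the pin's end, and I handed the job in at about 28 s.

**How it went**
- **Stem height:** I felt the stem's top at 185.5 mm, about 2.5 mm below nominal, and its sides to find the hole.
- **Pin in:** I inserted the pin from the -x side while holding the shank, let go, and pushed the head with shut fingers until it stopped firmly. The stop came within about 0.5 mm of the expected home position.
- **Ring over:** I swung the ring over only after the side view showed the head against the stem.
- **Ring retry:** The first attempt at the ring jammed by friction at about 16 N, so I backed off and repeated it along its arc. That pass resisted too, at up to about 17 N, but the ring let go of the finger when I eased back.

**Last checks**
- **Final side view:** The ring lies closed round the stem on the pin's tip end, and there is no gap at the head.
- **Pin position:** The pin's ends are at the same pixels before and after the flip (columns 286–309, predicted for home 285–310), so the flip did not shift it.
- **Forces:** The highest reading I took was about 17 N, and the wrist force was near zero after I withdrew. I only read force at the end of each move, so brief peaks in between would not show.

**What disagreed**
- The camera put the stem about 3 mm to one side of where the touches did, and the hole was about 2 mm beyond the touched centre line. The pin found its own way in with only a few newtons.
- I never saw the ring snap down, and no wrist picture confirms the closed ring because the fingers hid the view. The closed ring rests on the side view and on the force dropping to zero.

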